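Seat the tube plate on the plate warmer

ROBOT

A 6-joint arm with a two-finger parallel gripper is mounted at the origin on the work surface. World frame = base frame: x ahead of the robot, y to its left, z up, the work surface at z = 0. Lengths are in m, angles in rad, forces in N, time in s.
With the tool pointing down it reaches from about 0.375 to 0.9 m from the base axis. Payload 3.1 kg.
Tool frame: the origin (TCP) lies midway between the tips of the shut fingers; the grasp point (between the pads) lies 19 mm behind it; z points along the fingers, x is the direction in which the jaws open and shut, and the axes are right-handed (so a half turn about z gives the same grasp; the last joint's range is limited). The gripper opens to 87 mm and grips with 3 to 60 N. Pads are 19 mm wide; open, the fingers measure 117 mm over their backs; the gripper's body (75 mm by 190 mm) begins 51 mm behind the grasp point.
Start: joints at [-1.284, 0.527, 1.433, -0, 1.181, -0.178], TCP at [0.28, -0.559, 0.195] pointing down, gripper open.
Joint ranges: [-3.08, 3.08], [-0.75, 2.2], [0.22, 2.44], [-1.43, 4.57], [0, 2.65], [-2.85, 2.85]. Speed limits (rad/s): [2.79, 2.79, 3.14, 3.14, 3.14, 3.14].

INTERFACE

Orientations are given as a unit quaternion [x, y, z, w].
In Python, from rig import * gives the robot as it stands.
- The arm moves only by the tool drive_tool, never from a script. Its argument "plan" is a list of rows, each an object with "offset": the shift along the tool's x, y, z in cm, a list of three; "delta_rot": the turn, a rotation vector about the tool's x, y, z in degrees, a list of three; "jaw": the finger opening in cm, from 0 to 8.7. In form: [{"offset": [dx, dy, dz], "delta_rot": [wx, wy, wz], "jaw": jaw}, ...]. A call has exactly 8 rows; each row is the pose to reach, as a shift and turn from the pose commanded when the call began, along the tool's axes at that moment; what a row does not reach only later rows make up. A row lasts 1/12 s, in which the tool goes at most 41.7 mm and 7.16 degrees, less where a joint would pass 70% of its speed; a pose out of reach is approached as far as the arm can. A call with a gripper value outside its range is refused whole. The fingers move at their own pace and stop on an object; "squeeze" is the grip in N (left out, the last holds). Time passes only in rows, so rows that repeat a pose let the fingers close, or fill a call up. It gives the time, the measured TCP pose, the force and the opening at its end, in the units of the state.
- get_obs(): the state, without advancing time (a new reading comes with each control period).
- camera(name): name is "side" or "top"; returns the picture (400x640x3 uint8, red, green, blue); there is no depth.
- calibration(name): a dict with "K" (3x3 intrinsics, pixels), "distortion" ([k1, k2, p1, p2, k3] as OpenCV has them; the pictures are not rectified), "pose" (4x4, takes a point from camera to world coordinates). Camera axes: x right, y down, z forward; pixel columns grow to the right and rows downward; lengths in m; the calibration is good to about 2 mm. A picture is of the moment at which its call begins. calibration takes no time and is no camera call.
- hand_in(): hands the job in, once; it reports no verdict.
The state is a dict: "time": time; "q": joint angles; "joint_velocities": joint speeds; "joint_torque": joint torques, N m; "position": TCP position; "tool_rot": TCP orientation; "ft_force": force on the tool from outside, world axes, zero at the start; "moment": the same for the moment, N m; "grip_width": finger opening in m.
Only numpy, scipy, OpenCV 4.12 (cv2) and the standard library are available. Lean on these libraries where they do the work, as an engineer would, in place of code of your own. Each camera call takes 0.05 s, during which the arm holds its last target.

TASK

The flat aluminium tube plate lies loose on the warmer's raised loading ledge. Nudge it along with your fingertips, without picking it up or tipping it off, until its two holes drop over the two locating pins and it lies flat and fully down in the seat. Leave the other things on the bench, and the little pot on the warmer, where they are.

Things in the scene. Friction and masses are not known exactly. Their poses are not given: they have to be found in the camera images.
- warmer: White plate warmer, a low box fixed to the bench. Origin: on the bench, straight below the mid-point between its two pins. Its x axis points from the loading ledge to the seat (away from the robot, give or take its yaw), y to the left, z up. In its frame (mm): housing x -180..110, y -105..105; ledge top z 68, x -180..-50.5; seat z 60, x -50.5..110
- ledge_edge (a point): middle of the warmer's step, at ledge level: here (warmer x -50.5 mm) the flat ledge ends and a step of 8 mm goes down to the flat seat with the pins. The plate slides level over ledge and pin tips until its holes meet the pins, then drops 8 mm
- fence_face (a point): middle of the upper inner edge of the straight side fence on the warmer's left (x -175..65 mm), inner face at y 70.8, top z 74 (6 mm above the ledge). A plate turned several degrees can wedge on it: square it first. With the plate's left end flush on it the holes are in line with the pins to 0.8 mm (play 2.25 mm) and only a push along +x remains
- plate_mid (a point): Centre (half-way up) of the loose aluminium tube plate, 0.27 to 0.5 kg: slab 10 mm thick, 100 mm (x -50..50) by 140 mm (y -70..70), plus a half-round front edge out to x 55. Twelve shallow dark wells in the middle; through holes of 12.5 mm near its ends at x 0, y +52 and -52. Its axes agree with the warmer's when seated
- plate: The same plate; origin at the centre of its underside. It starts on the ledge, its centre 60 to 85 mm short of the pins along the warmer's x, 4 to 18 mm right of centre, turned up to 8 degrees. Underside: warmer z 68 mm on the ledge, 60 seated. Seated, its top is only 2 mm above ledge level and its straight rear edge 0.5 mm beyond the step
- hole_left (a point): centre of the plate's left (+y) hole, at its underside
- hole_right (a point): centre of the plate's right (-y) hole, at its underside
- pin_left (a point): foot of the warmer's left (+y) pin, on the seat: upright steel, diameter 8 mm, round tip 7.5 mm above the seat (just under ledge level), at warmer x 0, y +52 mm
- pin_right (a point): foot of the warmer's right (-y) pin, on the seat: the same, at warmer x 0, y -52 mm
- tip_box_mid (a point): orange pipette-tip box with a clear lid, 85 x 120 x 54 mm; point at its centre, 27 mm above its underside
- jar_mid (a point): glass jar with a steel lid, 72 mm across, 85 mm tall; point at its centre
- vial_mid (a point): small amber bottle, 32 mm across, 50 mm tall; point at its centre
- cup_mid (a point): small white plastic cup, 54 mm across, 55 mm tall; point at its centre
- tube_rack_mid (a point): blue rack of capped tubes, 160 x 70 mm, 64 mm tall with its tubes; point 25 mm above its underside
- pot_mid (a point): small lidded pot, 37 mm across, 30 mm tall, standing on the far end of the warmer's seat; point at its centre
- spatula_grip (a point): thin steel weighing spatula, 190 mm long, lying on the bench; point at its middle
There are look-alikes about, which are no part of the job. Of the things that look like the plate, the middle-sized one is meant.

How it is judged:
At the end, for the whole second after the job is handed in: The plate lies at rest in the seat: its centre within 1.5 mm of fully down, tilted less than 0.025 rad, both holes over their pins within 4 mm (z of plate_mid in the frame of warmer between 0.0625 and 0.0665 m and angle between plate_mid's own z axis and vertical below 0.025 rad and horizontal distance between hole_left and pin_left below 0.004 m and horizontal distance between hole_right and pin_right below 0.004 m and linear speed of plate below 0.01 m/s); the robot touches nothing.
It fails at once if the plate is lifted: its centre more than 7 mm above where it lies on the ledge (z of plate_mid in the frame of warmer above 0.08 m).
It fails at once if the plate is tipped by more than 0.3 rad, or falls off the warmer (angle between plate_mid's own z axis and vertical above 0.3 rad or z of plate_mid in the frame of warmer below 0.05 m).
It fails at once if another thing is moved by more than 30 mm (distance of any of tip_box_mid, jar_mid, vial_mid, cup_mid, tube_rack_mid, pot_mid, spatula_grip from where it was at the start of the episode above 0.03 m).
It also fails if it takes over 58 s, if anything falls off the work surface, if the arm or the gripper's body presses on something with over 40 N, if the wrist force passes 120 N, or if a joint passes its speed limit or range.

## Working session

There is one attempt and no reset: what is moved stays moved. The work goes in short steps, Python scripts to look and compute and a tool call to move; the robot and the scene stay as the last step left them, time stands still between calls to the robot, and variables do not carry over. Pictures are saved under pics/ and viewed, and the job is handed in when it is done.

Besides the shell and the picture viewer there is one more tool, called after "Call:" as name(argument=value, ...) on one line, values as JSON. drive_tool: Moves the arm, as the interface text tells. Its arguments: {"type":"object","properties":{"plan":{"type":"array","items":{"type":"object","properties":{"offset":{"type":"array","items":{"type":"number"}},"delta_rot":{"type":"array","items":{"type":"number"}},"jaw":{"type":"number"}}}},"squeeze":{"type":"number"}},"required":["plan"]}

```bash
ls; mkdir -p pics
python3 - <<'E'
from rig import *
import cv2
print(get_obs())
for n in("top","side"):
    im=camera(n); cv2.imwrite(f"pics/{n}0.png",im[:,:,::-1]); print(n,calibration(n))
E
```

```text
pics
{'time': 0.0, 'q': array([-1.28447192e+00,  5.28470973e-01,  1.43388240e+00,  4.75457721e-06,
        1.18139643e+00, -1.78510672e-01]), 'joint_velocities': array([-2.01279403e-04,  4.04181697e-05, -2.66389299e-05, -1.43376524e-03,
       -9.13929469e-04, -1.32617583e-03]), 'joint_torque': array([-3.85382819e-06, -4.40042210e+01, -1.76594746e+01,  6.32400624e-02,
        5.81498339e-02, -1.75157998e-04]), 'position': array([ 0.27996949, -0.55791184,  0.19387508]), 'tool_rot': array([ 8.50961833e-01, -5.25226423e-01, -8.01185925e-04, -7.22103954e-04]), 'ft_force': array([-0.41712362,  0.01740291, -0.01347768]), 'moment': array([-0.04290159, -0.10466575,  0.0125373 ]), 'grip_width': 0.08666682949366794}
top {'K': array([[472.46812431,   0.        , 313.81424864],
       [  0.        , 472.46812431, 204.4764607 ],
       [  0.        ,   0.        ,   1.        ]]), 'distortion': array([-0.12321063,  0.        ,  0.        ,  0.        ,  0.        ]), 'pose': array([[ 0.02910343, -0.99100239,  0.13064169,  0.38621457],
       [-0.99930153, -0.025781  ,  0.02705162, -0.02558514],
       [-0.02344015, -0.13133774, -0.99106052,  1.16834128],
       [ 0.        ,  0.        ,  0.        ,  1.        ]])}
side {'K': array([[362.69581746,   0.        , 319.04265163],
       [  0.        , 362.69581746, 200.19711557],
       [  0.        ,   0.        ,   1.        ]]), 'distortion': array([-0.01358128,  0.        ,  0.        ,  0.        ,  0.        ]), 'pose': array([[ 0.99129611, -0.10370596,  0.08109932,  0.46977661],
       [-0.13055631, -0.6951021 ,  0.70695694, -0.6032825 ],
       [-0.01694334, -0.71139169, -0.70259148,  0.64573614],
       [ 0.        ,  0.        ,  0.        ,  1.        ]])}
```

View pics/top0.png

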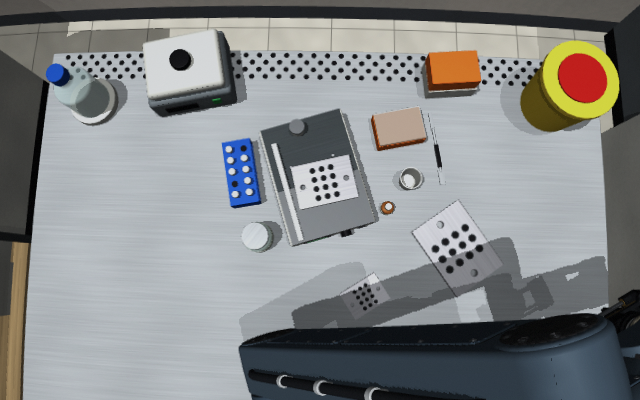

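View pics/side0.png

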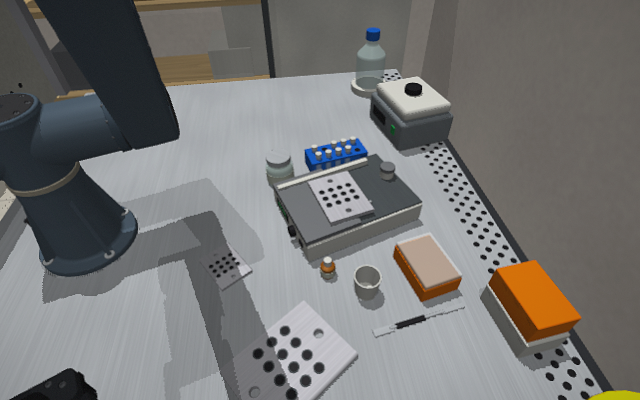

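The plate on the warmer is at about (325,182) in the top view, with the fence on its left and the pot at (297,127). I'll zoom in to measure.

Run:
```python
import cv2
a=cv2.imread("pics/top0.png")[100:255,240:400]; cv2.imwrite("pics/t0z.png",cv2.resize(a,None,fx=3.8,fy=3.8,interpolation=cv2.INTER_CUBIC))
a=cv2.imread("pics/side0.png")[145:260,265:430]; cv2.imwrite("pics/s0z.png",cv2.resize(a,None,fx=4.8,fy=4.8,interpolation=cv2.INTER_CUBIC))
```

```text
(no output)
```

View pics/t0z.png

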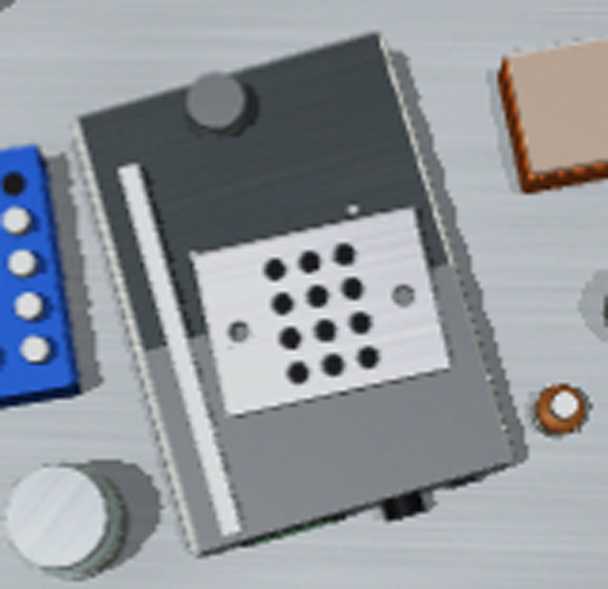

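View pics/s0z.png

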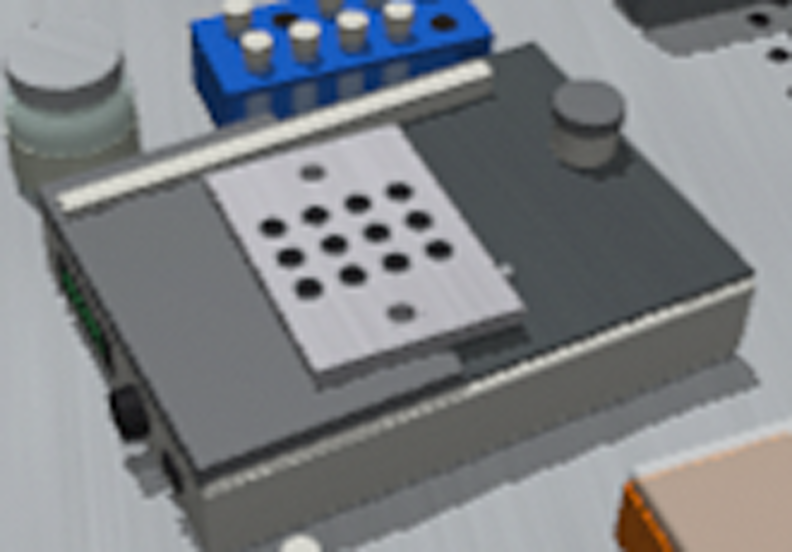

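```bash
cat > h.py <<'E'
import numpy as np, cv2
from scipy.optimize import least_squares
from rig import *
def proj(n,P):
    c=calibration(n);T=np.linalg.inv(c["pose"])
    r,_=cv2.Rodrigues(T[:3,:3]);p,_=cv2.projectPoints(np.asarray(P,float).reshape(-1,3),r,T[:3,3],c["K"],c["distortion"]);return p[:,0]
def tw(p,P):
    P=np.asarray(P,float).reshape(-1,3);c,s=np.cos(p[2]),np.sin(p[2])
    return np.c_[p[0]+c*P[:,0]-s*P[:,1],p[1]+s*P[:,0]+c*P[:,1],P[:,2]]
def tz(a): return (np.array(a,float)+.5)/3.8-.5+[240,100]
def sz(a): return (np.array(a,float)+.5)/4.8-.5+[265,145]
def fit(obs,p0):
    # obs: list (cam, P, uv)
    def f(p):
        return np.concatenate([(proj(n,tw(p,P))-uv).ravel() for n,P,uv in obs])
    r=least_squares(f,p0,loss='soft_l1');return r.x,r.fun
def fitb(obs,p0):
    # per-camera constant pixel bias allowed w/ prior? kept simple
    return fit(obs,p0)
E
cat > a.py <<'E'
from h import *
W=[("fnear",[-.175,.0708,.074],(241,530),(70,210)),("ffar",[.065,.0708,.074],(143,165),(492,72)),
("pinR",[0,-.052,.0675],(352,210),(508,270)),("farR",[.11,-.105,.060],(380,35),(753,275)),("farL",[.11,.105,.06],(78,120),(533,43)),
("stepR",[-.0505,-.105,.068],(437,266),None)]
P=[("hl",[0,.052,.078],(238,331),(313,172)),("hr",[0,-.052,.078],(403,295),(401,312)),
("mid",[0,0,.078],np.mean([(275,269),(310,261),(345,254),(283,303),(318,296),(352,288),(291,338),(326,330),(360,323),(298,372),(333,364),(368,356)],0),
np.mean([(399,190),(357,203),(315,214),(272,227),(418,219),(376,232),(333,243),(290,257),(438,249),(396,261),(352,275),(308,288)],0)),
("nl",[-.05,.07,.078],(231,414),(208,179)),("nr",[-.05,-.07,.078],(450,368),(318,375))]
for name,L in(("W",W),("P",P)):
  for cams in(("top",),("side",),("top","side")):
    obs=[]
    for k,p,t,s in L:
        if "top" in cams and t is not None: obs.append(("top",p,tz(t)))
        if "side" in cams and s is not None: obs.append(("side",p,sz(s)))
    x,r=fit(obs,[.6,0,.2]);print(name,cams,x.round(4),np.degrees(x[2]).round(2),r.round(1))
  if name=="W": w=x
  else:
    d=tw([0,0,-w[2]],[x[0]-w[0],x[1]-w[1],0])[0];print("plate in W mm",d*1000,"yaw",np.degrees(x[2]-w[2]))
E
python3 a.py
```

```text
W ('top',) [0.6353 0.0126 0.3033] 17.38 [-0.5  0.8 -1.5 -0.   0.4  0.4  1.3 -0.8 -2.1 -0.1  5.4 -0.4]
W ('side',) [0.6351 0.0104 0.3076] 17.62 [-1.   0.   0.4  0.2 -0.3 -0.4  2.3  0.6 -0.4 -1.5]
W ('top', 'side') [0.6352 0.0117 0.3038] 17.4 [-0.   0.8 -1.  -0.6 -1.1  0.   0.5 -0.1  0.8  0.4 -0.4 -0.8  1.7 -0.8
  2.1  0.4 -1.7 -0.  -0.3 -1.7  5.8 -0.4]
P ('top',) [ 0.5838 -0.0188  0.2421] 13.87 [ 0.3 -0.1  0.2 -0.   0.  -0.  -0.9  0.4  0.1 -0.3]
P ('side',) [ 0.5819 -0.0208  0.2507] 14.36 [-0.   0.1  0.5  0.3  0.4  0.4 -0.7 -0.5 -0.2 -0.4]
P ('top', 'side') [ 0.5829 -0.0194  0.246 ] 14.1 [ 0.6  0.4  0.4 -0.4  0.5  0.3  0.7 -0.2  0.3  0.4  0.7 -0.1 -0.6  0.9
 -0.2 -1.1  0.5 -0.   0.  -1. ]
plate in W mm [-59.18029858 -14.01831234   0.        ] yaw -3.308837938666254
```

```bash
cat > ov.py <<'E'
from h import *
def overlay(img,n,w,p,crop,f,out):
    a=img[crop[1]:crop[3],crop[0]:crop[2]];a=cv2.resize(a,None,fx=f,fy=f,interpolation=cv2.INTER_CUBIC)
    def L(pose,P,col,close=False):
        q=(proj(n,tw(pose,P))-[crop[0],crop[1]]+.5)*f-.5
        cv2.polylines(a,[np.round(q*8).astype(int).reshape(-1,1,2)],close,col,1,cv2.LINE_AA,3)
    circ=lambda c,r,z:[[c[0]+r*np.cos(t),c[1]+r*np.sin(t),z] for t in np.linspace(0,6.283,24)]
    G=(0,220,0);R=(0,0,255)
    L(w,[[-.18,-.105,.068],[-.0505,-.105,.068],[-.0505,.105,.068],[-.18,.105,.068]],G,True)
    L(w,[[-.0505,-.105,.06],[.11,-.105,.06],[.11,.105,.06],[-.0505,.105,.06]],G,True)
    L(w,[[-.175,.0708,.074],[.065,.0708,.074]],G)
    for s in(1,-1): L(w,circ((0,.052*s),.004,.0655),(255,255,0),True)
    if p is not None:
        z=p[3] if len(p)>3 else .078
        L(p,[[-.05,-.07,z],[.05,-.07,z],[.05,.07,z],[-.05,.07,z]],R,True)
        for s in(1,-1): L(p,circ((0,.052*s),.00625,z),R,True)
    cv2.imwrite(out,a)
E
cat >> a.py <<'E'
from ov import *
Wf=[k for k in W if k[0] in("fnear","ffar","pinR")]
obs=[("top",p,tz(t)) for k,p,t,s in Wf]+[("side",p,sz(s)) for k,p,t,s in Wf]
w2,r=fit(obs,w);print(w2,np.degrees(w2[2]),r.round(1))
overlay(cv2.imread("pics/top0.png"),"top",w2,x,(240,100,400,255),3.8,"pics/t1.png")
overlay(cv2.imread("pics/side0.png"),"side",w2,x,(265,145,430,260),4.8,"pics/s1.png")
E
python3 a.py|tail -1
```

```text
P ('top',) [ 0.5838 -0.0188  0.2421] 13.87 [ 0.3 -0.1  0.2 -0.   0.  -0.  -0.9  0.4  0.1 -0.3]Traceback (most recent call last):
  File "a.py", line 15, in <module>
    x,r=fit(obs,[.6,0,.2]);print(name,cams,x.round(4),np.degrees(x[2]).round(2),r.round(1))
        ~~~^^^^^^^^^^^^^^^
  File "h.py", line 16, in fit
    r=least_squares(f,p0,loss='soft_l1');return r.x,r.fun
    return func(*args, **kwargs)
    result = trf(vector_fun.fun, vector_fun.jac, x0, f0, J0, lb, ub, ftol, xtol,
                 gtol, max_nfev, x_scale, loss_function, tr_solver,
                 tr_options.copy(), verbose, callback=callback_wrapped)
    return trf_no_bounds(
        fun, jac, x0, f0, J0, ftol, xtol, gtol, max_nfev, x_scale,
        loss_function, tr_solver, tr_options, verbose, callback=callback)
    f_new = fun(x_new)
    self._update_fun()
    ~~~~~~~~~~~~~~~~^^
    self.f = self.fun_wrapped(xp_copy(self.x))
             ~~~~~~~~~~~~~~~~^^^^^^^^^^^^^^^^^
    return np.atleast_1d(self.fun(x))
                         ~~~~~~~~^^^
    return self.f(x, *self.args, **self.kwargs)
           ~~~~~~^^^^^^^^^^^^^^^^^^^^^^^^^^^^^^
  File "h.py", line 15, in f
    return np.concatenate([(proj(n,tw(p,P))-uv).ravel() for n,P,uv in obs])
                            ~~~~^^^^^^^^^^^
  File "h.py", line 5, in proj
    c=calibration(n);T=np.linalg.inv(c["pose"])
ValueError: time passes only in moves, steps and waits
```

Too many calibration calls, so I'll cache it.

```bash
sed -i 's/^def proj/CAL={n:calibration(n) for n in("top","side")}\ndef proj/; s/c=calibration(n)/c=CAL[n]/' h.py; python3 a.py; python3 -c "
from rig import *;print(get_obs()['time'])"
```

```text
W ('top',) [0.6353 0.0126 0.3033] 17.38 [-0.5  0.8 -1.5 -0.   0.4  0.4  1.3 -0.8 -2.1 -0.1  5.4 -0.4]
W ('side',) [0.6351 0.0104 0.3076] 17.62 [-1.   0.   0.4  0.2 -0.3 -0.4  2.3  0.6 -0.4 -1.5]
W ('top', 'side') [0.6352 0.0117 0.3038] 17.4 [-0.   0.8 -1.  -0.6 -1.1  0.   0.5 -0.1  0.8  0.4 -0.4 -0.8  1.7 -0.8
  2.1  0.4 -1.7 -0.  -0.3 -1.7  5.8 -0.4]
P ('top',) [ 0.5838 -0.0188  0.2421] 13.87 [ 0.3 -0.1  0.2 -0.   0.  -0.  -0.9  0.4  0.1 -0.3]
P ('side',) [ 0.5819 -0.0208  0.2507] 14.36 [-0.   0.1  0.5  0.3  0.4  0.4 -0.7 -0.5 -0.2 -0.4]
P ('top', 'side') [ 0.5829 -0.0194  0.246 ] 14.1 [ 0.6  0.4  0.4 -0.4  0.5  0.3  0.7 -0.2  0.3  0.4  0.7 -0.1 -0.6  0.9
 -0.2 -1.1  0.5 -0.   0.  -1. ]
plate in W mm [-59.18029858 -14.01831234   0.        ] yaw -3.308837938666254
[0.63605964 0.01101878 0.30574517] 17.51790807071316 [ 0.4  0.5 -0.9 -0.2  1.   0.  -0.6 -0.3  0.8  0.   0.1 -0.7]
0.1
```

View pics/t1.png

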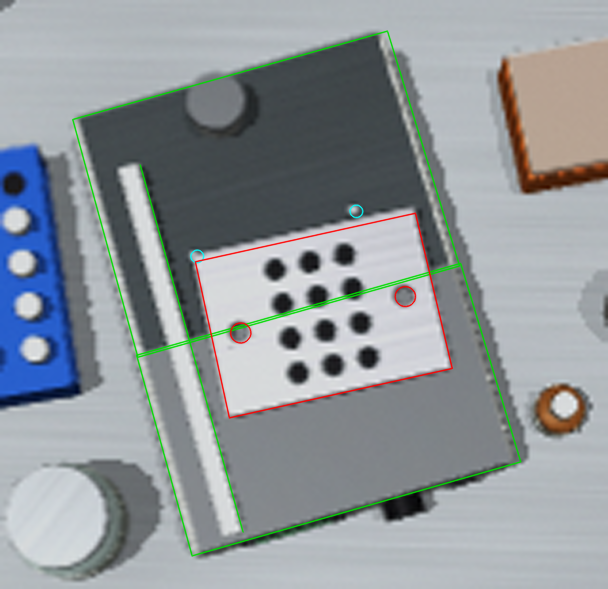

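View pics/s1.png

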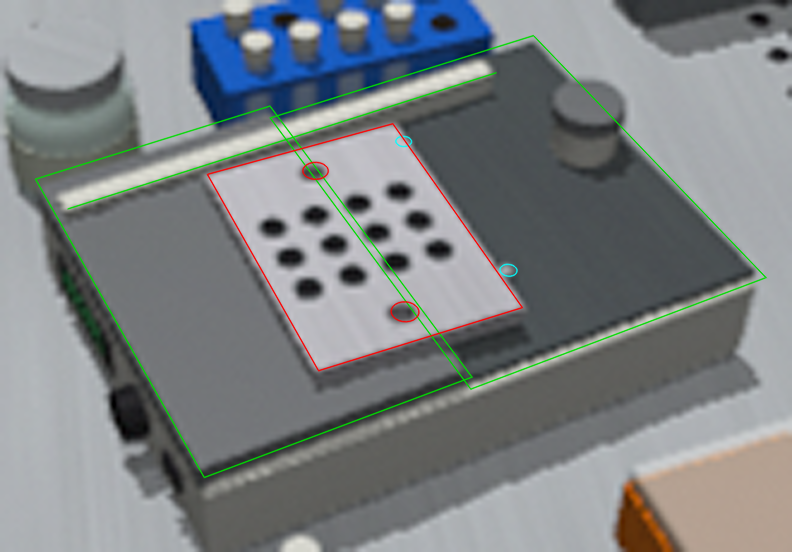

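```bash
cat > go.py <<'E'
import sys
from h import *
from scipy.spatial.transform import Rotation as R
w=np.array([.63606,.01102,np.radians(17.52)])
def status():
    o=get_obs();Rm=R.from_quat(o["tool_rot"]).as_matrix();p=o["position"]
    q=tw([0,0,-w[2]],[p[0]-w[0],p[1]-w[1],p[2]])[0]
    yaw=np.degrees(np.arctan2(Rm[1,0],Rm[0,0])-w[2])
    print("t %.2f tcpW mm"%o["time"],(q*1e3).round(1),"jaw-yaw in W %.2f"%yaw,"F_W",tw([0,0,-w[2]],o["ft_force"])[0].round(1),"grip",round(o["grip_width"],4))
    return o,Rm
if __name__=="__main__":
    o,Rm=status()
    if len(sys.argv)>1:
        x,y,z,yaw=map(float,sys.argv[1:5])
        t=tw(w,[x/1e3,y/1e3,z/1e3])[0];print("world",t.round(4))
        print("offset cm",(Rm.T@(t-o["position"])*100).round(2))
        y2=np.radians(yaw)+w[2];Rt=np.c_[[np.cos(y2),np.sin(y2),0],[np.sin(y2),-np.cos(y2),0],[0,0,-1]]
        print("rot deg",np.degrees(R.from_matrix(Rm.T@Rt).as_rotvec()).round(2))
E
python3 go.py -64 -115 150 0
python3 - <<'E'
import sys;sys.path.insert(0,'.')
from go import *
x=[.5829,-.0194,.246];print(tw([0,0,-w[2]],[x[0]-w[0],x[1]-w[1],0])*1e3,np.degrees(x[2]-w[2]))
E
```

```text
t 0.10 tcpW mm [-510.9 -435.4  194. ] jaw-yaw in W -80.89 F_W [-0.7  0.4 -1. ] grip 0.0872
world [ 0.6096 -0.1179  0.15  ]
offset cm [-24.55 -49.2    4.46]
rot deg [-9.000e-02  8.000e-02 -8.089e+01]
[[-59.851607   -13.00565798   0.        ]] -3.42523823978175
```

Call:
drive_tool(plan=[{"offset": [-1.5, -3.2, 0], "delta_rot": [0, 0, -5], "jaw": 5.5}, {"offset": [-3.0, -6.4, 0], "delta_rot": [0, 0, -10], "jaw": 5.5}, {"offset": [-4.6, -9.6, 0], "delta_rot": [0, 0, -16], "jaw": 5.5}, {"offset": [-6.2, -12.8, 0], "delta_rot": [0, 0, -22], "jaw": 5.5}, {"offset": [-7.8, -16, 0], "delta_rot": [0, 0, -28], "jaw": 5.5}, {"offset": [-9.4, -19.2, 0], "delta_rot": [0, 0, -34], "jaw": 5.5}, {"offset": [-11, -22.4, 0], "delta_rot": [0, 0, -40], "jaw": 5.5}, {"offset": [-12.6, -25.6, 0], "delta_rot": [0, 0, -46], "jaw": 5.5}])

```text
time: 0.77
position: [0.4531, -0.3295, 0.1945]
tool_rot: [0.989, -0.149, -0.0, -0.0]
ft_force: [0.1, -0.1, 0.4]
grip_width: 0.0558
```

```bash
python3 go.py -64 -115 120 0
```

```text
t 0.77 tcpW mm [-277.  -269.6  194.5] jaw-yaw in W -34.61 F_W [ 0.1 -0.1  0.4] grip 0.0558
world [ 0.6096 -0.1179  0.12  ]
offset cm [  8.75 -24.82   7.46]
rot deg [-4.000e-02  3.000e-02 -3.461e+01]
```

Call:
drive_tool(plan=[{"offset": [1.2, -3.3, 0.5], "delta_rot": [0, 0, -5], "jaw": 5.5}, {"offset": [2.4, -6.6, 1.5], "delta_rot": [0, 0, -10], "jaw": 5.5}, {"offset": [3.6, -10, 2.5], "delta_rot": [0, 0, -15], "jaw": 5.5}, {"offset": [4.8, -13.4, 3.5], "delta_rot": [0, 0, -20], "jaw": 5.5}, {"offset": [6, -16.8, 4.5], "delta_rot": [0, 0, -25], "jaw": 5.5}, {"offset": [7.2, -20.2, 5.5], "delta_rot": [0, 0, -30], "jaw": 5.5}, {"offset": [8.3, -23.4, 6.5], "delta_rot": [0, 0, -34.6], "jaw": 5.5}, {"offset": [8.75, -24.8, 7.5], "delta_rot": [0, 0, -34.6], "jaw": 5.5}])

```text
time: 1.43
position: [0.612, -0.117, 0.119]
tool_rot: [0.988, 0.152, 0.001, -0.0]
ft_force: [-0.2, -1.1, 0.3]
grip_width: 0.0551
```

```bash
python3 go.py -64 -115 71.5 0
python3 - <<'E'
from h import *
for n in("top","side"):
    cv2.imwrite(f"pics/{n}2.png",camera(n)[:,:,::-1])
E
```

```text
t 1.43 tcpW mm [ -61.4 -114.8  119. ] jaw-yaw in W 0.01 F_W [-0.5 -1.   0.3] grip 0.0551
world [ 0.6096 -0.1179  0.0715]
offset cm [-0.26  0.02  4.75]
rot deg [-0.04 -0.07  0.01]
```

View pics/side2.png

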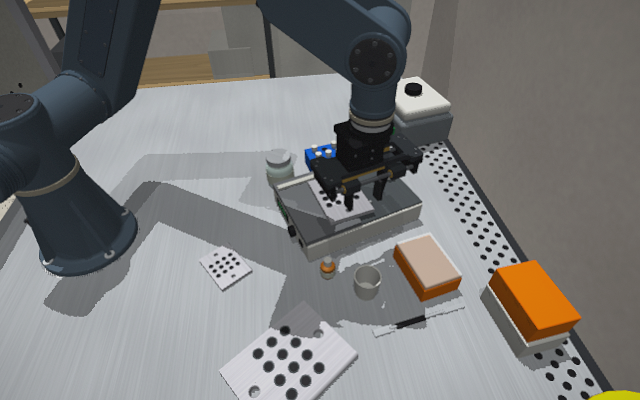

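View pics/top2.png

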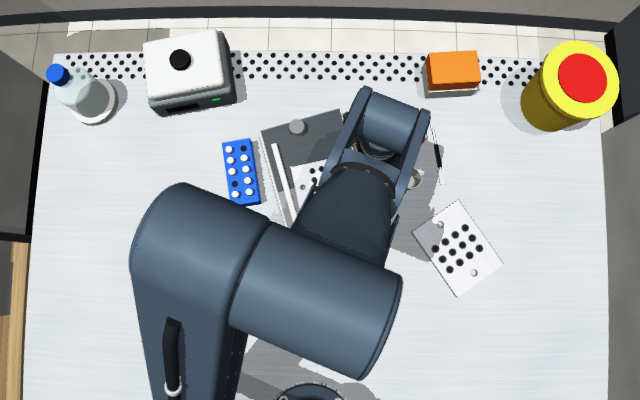

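The gripper is over the right side of the warmer and lined up with it. Next I lower it beside the plate.

Call:
drive_tool(plan=[{"offset": [-0.2, 0, 1], "delta_rot": [0, 0, 0], "jaw": 5.5}, {"offset": [-0.2, 0, 2], "delta_rot": [0, 0, 0], "jaw": 5.5}, {"offset": [-0.2, 0, 3], "delta_rot": [0, 0, 0], "jaw": 5.5}, {"offset": [-0.2, 0, 3.7], "delta_rot": [0, 0, 0], "jaw": 5.5}, {"offset": [-0.2, 0, 4.3], "delta_rot": [0, 0, 0], "jaw": 5.5}, {"offset": [-0.2, 0, 4.6], "delta_rot": [0, 0, 0], "jaw": 5.5}, {"offset": [-0.2, 0, 4.6], "delta_rot": [0, 0, 0], "jaw": 5.5}, {"offset": [-0.2, 0, 4.6], "delta_rot": [0, 0, 0], "jaw": 5.5}])

```text
time: 2.2
position: [0.6082, -0.1216, 0.0738]
tool_rot: [0.989, 0.15, 0.0, 0.0]
ft_force: [-0.5, -0.5, 0.3]
grip_width: 0.0549
```

```bash
python3 go.py -64 -95 72 0
python3 - <<'E'
from h import *
im=camera("side")[:,:,::-1]
a=im[145:260,265:430]; cv2.imwrite("pics/s3z.png",cv2.resize(a,None,fx=4.8,fy=4.8,interpolation=cv2.INTER_CUBIC))
E
```

```text
t 2.20 tcpW mm [ -66.5 -118.1   73.8] jaw-yaw in W -0.31 F_W [-0.6 -0.4  0.3] grip 0.0549
world [ 0.6036 -0.0988  0.072 ]
offset cm [ 0.24 -2.31  0.18]
rot deg [ 0.   -0.   -0.31]
```

View pics/s3z.png

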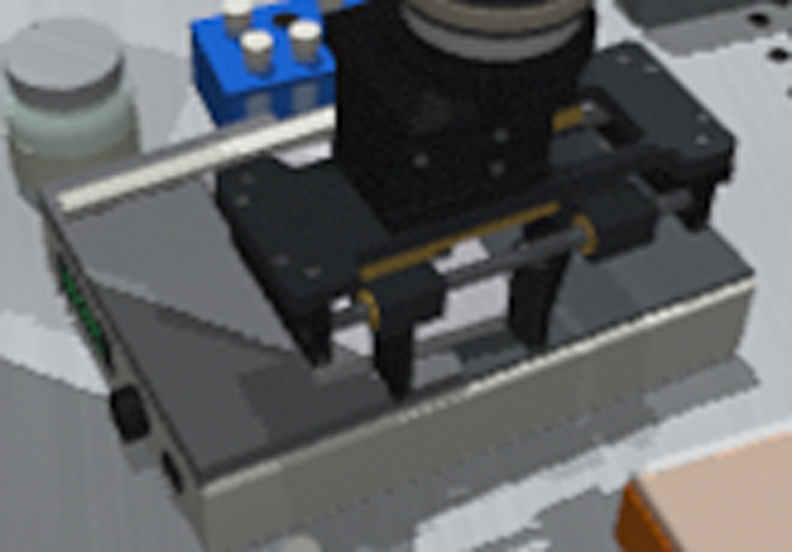

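Call:
drive_tool(plan=[{"offset": [0.2, -0.5, 0.15], "delta_rot": [0, 0, -0.3], "jaw": 5.5}, {"offset": [0.2, -1.0, 0.15], "delta_rot": [0, 0, -0.3], "jaw": 5.5}, {"offset": [0.2, -1.5, 0.15], "delta_rot": [0, 0, -0.3], "jaw": 5.5}, {"offset": [0.2, -1.9, 0.15], "delta_rot": [0, 0, -0.3], "jaw": 5.5}, {"offset": [0.2, -2.2, 0.15], "delta_rot": [0, 0, -0.3], "jaw": 5.5}, {"offset": [0.2, -2.5, 0.15], "delta_rot": [0, 0, -0.3], "jaw": 5.5}, {"offset": [0.2, -2.7, 0.15], "delta_rot": [0, 0, -0.3], "jaw": 5.5}, {"offset": [0.2, -2.9, 0.15], "delta_rot": [0, 0, -0.3], "jaw": 5.5}])

```text
time: 2.92
position: [0.6015, -0.0927, 0.0724]
tool_rot: [0.988, 0.152, 0.0, 0.0]
ft_force: [0.6, -0.7, -0.9]
grip_width: 0.0547
```

```bash
python3 go.py -64 -80 72 0
```

```text
t 2.92 tcpW mm [-64.2 -88.5  72.4] jaw-yaw in W 0.02 F_W [ 0.4 -0.8 -0.9] grip 0.0547
world [ 0.5991 -0.0845  0.072 ]
offset cm [ 0.02 -0.85  0.04]
rot deg [ 0.01 -0.01  0.02]
```

Call:
drive_tool(plan=[{"offset": [0, -0.15, 0], "delta_rot": [0, 0, 0], "jaw": 5.5}, {"offset": [0, -0.3, 0], "delta_rot": [0, 0, 0], "jaw": 5.5}, {"offset": [0, -0.4, 0], "delta_rot": [0, 0, 0], "jaw": 5.5}, {"offset": [0, -0.5, 0], "delta_rot": [0, 0, 0], "jaw": 5.5}, {"offset": [0, -0.6, 0], "delta_rot": [0, 0, 0], "jaw": 5.5}, {"offset": [0, -0.7, 0], "delta_rot": [0, 0, 0], "jaw": 5.5}, {"offset": [0, -0.75, 0], "delta_rot": [0, 0, 0], "jaw": 5.5}, {"offset": [0, -0.8, 0], "delta_rot": [0, 0, 0], "jaw": 5.5}])

```text
time: 3.58
position: [0.5991, -0.0854, 0.0723]
tool_rot: [0.988, 0.152, -0.0, 0.0]
ft_force: [-0.7, 0.6, 0.1]
grip_width: 0.0551
```

```bash
python3 go.py -64 -80 72 0
python3 - <<'E'
from h import *
for n,c,f in(("side",(265,145,430,260),4.8),("top",(240,100,400,255),3.8)):
    im=camera(n)[:,:,::-1];cv2.imwrite(f"pics/{n}4.png",im)
    a=im[c[1]:c[3],c[0]:c[2]]; cv2.imwrite(f"pics/{n}4z.png",cv2.resize(a,None,fx=f,fy=f,interpolation=cv2.INTER_CUBIC))
E
```

```text
t 3.58 tcpW mm [-64.3 -80.8  72.3] jaw-yaw in W 0.01 F_W [-0.5  0.8  0.1] grip 0.0551
world [ 0.5991 -0.0845  0.072 ]
offset cm [ 0.03 -0.08  0.03]
rot deg [0.   0.   0.01]
```

View pics/side4z.png

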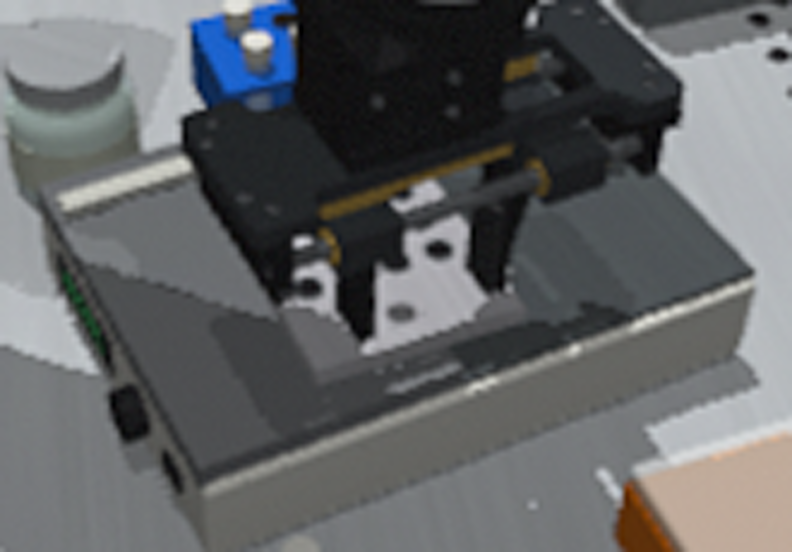

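View pics/top4z.png

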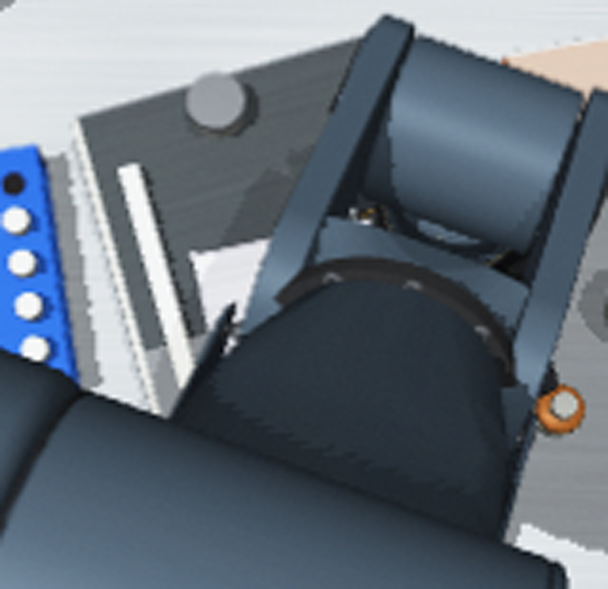

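Run:
```python
from go import *
for P in([-96,-81,72],[-96,-81,82],[-96,-90,72],[-96,-71,72],[-32,-81,72],[-32,-71,72],[-32,-90,72],[-32,-81,82]):
    print(P,((proj("side",tw(w,np.array(P)/1e3))[0]-[265,145]+.5)*4.8-.5).round(0))
a=cv2.imread("pics/side4.png")[195:235,310:390];cv2.imwrite("pics/s4zz.png",cv2.resize(a,None,fx=10,fy=10,interpolation=cv2.INTER_CUBIC))
```

```text
[-96, -81, 72] [355. 368.]
[-96, -81, 82] [356. 352.]
[-96, -90, 72] [365. 381.]
[-96, -71, 72] [345. 353.]
[-32, -81, 72] [481. 322.]
[-32, -71, 72] [470. 308.]
[-32, -90, 72] [491. 335.]
[-32, -81, 82] [483. 306.]
```

View pics/s4zz.png

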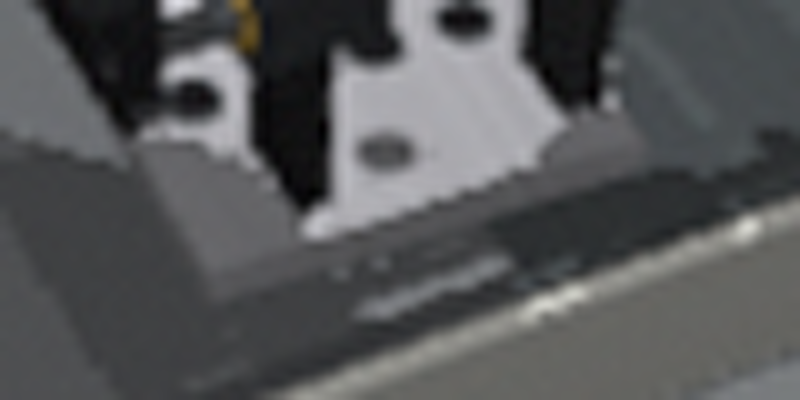

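The plate hasn't moved: in the side view the right hole is still at zoomed (401,312), and the fingertips sit above the plate. The tips look about 20 mm higher than the TCP reading suggests. I'll back off to the right, lower a little and check.

Call:
drive_tool(plan=[{"offset": [0, 0.4, 0], "delta_rot": [0, 0, 0], "jaw": 5.5}, {"offset": [0, 0.8, 0], "delta_rot": [0, 0, 0], "jaw": 5.5}, {"offset": [0, 1.2, 0], "delta_rot": [0, 0, 0], "jaw": 5.5}, {"offset": [0, 1.6, 0], "delta_rot": [0, 0, 0], "jaw": 5.5}, {"offset": [0, 2.0, 0], "delta_rot": [0, 0, 0], "jaw": 5.5}, {"offset": [0, 2.4, 0.0], "delta_rot": [0, 0, 0], "jaw": 5.5}, {"offset": [0, 2.4, 0.3], "delta_rot": [0, 0, 0], "jaw": 5.5}, {"offset": [0, 2.4, 0.5], "delta_rot": [0, 0, 0], "jaw": 5.5}])

```text
time: 4.35
position: [0.6064, -0.1087, 0.0671]
tool_rot: [0.988, 0.152, 0.0, -0.0]
ft_force: [-0.0, -0.0, 0.2]
grip_width: 0.0551
```

```bash
python3 go.py
cat > look.py <<'E'
import sys
from h import *
k=sys.argv[1]
for n,c,f in(("side",(265,145,430,260),4.8),("top",(240,100,400,255),3.8)):
    if len(sys.argv)>2 and n not in sys.argv[2:]: continue
    im=camera(n)[:,:,::-1];cv2.imwrite(f"pics/{n}{k}.png",im)
    a=im[c[1]:c[3],c[0]:c[2]]; cv2.imwrite(f"pics/{n}{k}z.png",cv2.resize(a,None,fx=f,fy=f,interpolation=cv2.INTER_CUBIC))
E
python3 look.py 5 side
```

```text
t 4.35 tcpW mm [ -64.3 -105.2   67.1] jaw-yaw in W -0.02 F_W [-0.  -0.   0.2] grip 0.0551
```

View pics/side5z.png

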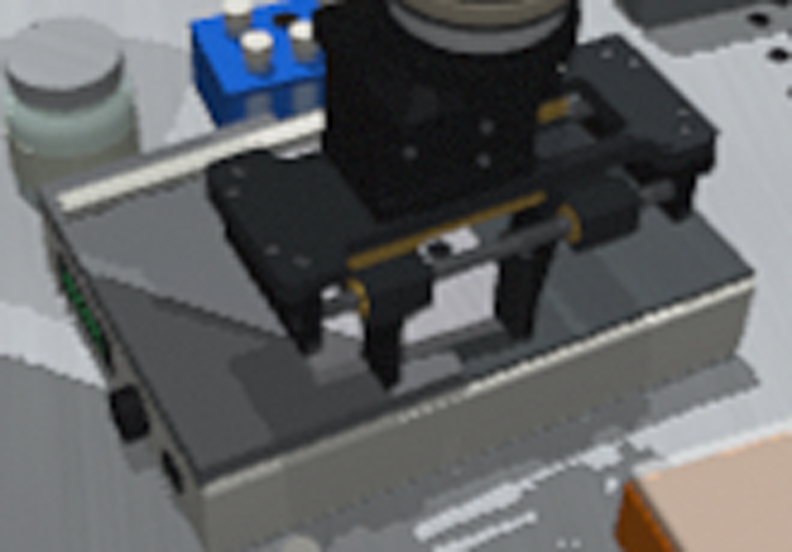

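Call:
drive_tool(plan=[{"offset": [0, 0, 0.1], "delta_rot": [0, 0, 0], "jaw": 5.5}, {"offset": [0, 0, 0.2], "delta_rot": [0, 0, 0], "jaw": 5.5}, {"offset": [0, 0, 0.3], "delta_rot": [0, 0, 0], "jaw": 5.5}, {"offset": [0, 0, 0.4], "delta_rot": [0, 0, 0], "jaw": 5.5}, {"offset": [0, 0, 0.5], "delta_rot": [0, 0, 0], "jaw": 5.5}, {"offset": [0, 0, 0.6], "delta_rot": [0, 0, 0], "jaw": 5.5}, {"offset": [0, 0, 0.7], "delta_rot": [0, 0, 0], "jaw": 5.5}, {"offset": [0, 0, 0.8], "delta_rot": [0, 0, 0], "jaw": 5.5}])

```text
time: 5.07
position: [0.6063, -0.1083, 0.0593]
tool_rot: [0.988, 0.152, 0.0, 0.0]
ft_force: [0.3, -0.5, -0.4]
grip_width: 0.0551
```

```bash
python3 go.py;python3 look.py 6 side
python3 - <<'E'
from go import *
# hypothesised tip bottom corner (-92,-105-h,z)
for y in(-110,-114):
  for z in(59,67,75,80,85): print(y,z,((proj("side",tw(w,np.array([-92,y,z])/1e3))[0]-[265,145]+.5)*4.8-.5).round(0))
E
```

```text
t 5.07 tcpW mm [ -64.3 -104.8   59.3] jaw-yaw in W 0.01 F_W [ 0.2 -0.6 -0.4] grip 0.0551
-110 59 [393. 429.]
-110 67 [394. 417.]
-110 75 [395. 405.]
-110 80 [395. 397.]
-110 85 [395. 390.]
-114 59 [398. 435.]
-114 67 [398. 423.]
-114 75 [399. 411.]
-114 80 [399. 404.]
-114 85 [400. 396.]
```

View pics/side6z.png

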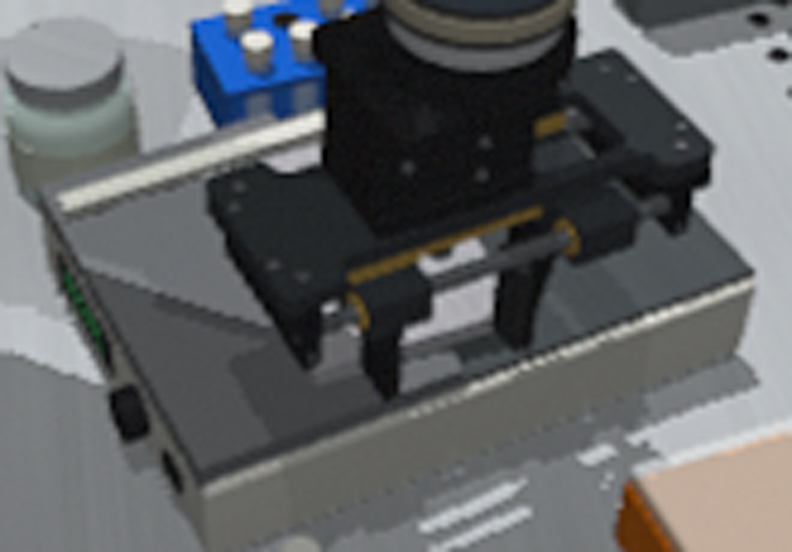

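Call:
drive_tool(plan=[{"offset": [0, 0, 0.1], "delta_rot": [0, 0, 0], "jaw": 5.5}, {"offset": [0, 0, 0.2], "delta_rot": [0, 0, 0], "jaw": 5.5}, {"offset": [0, 0, 0.3], "delta_rot": [0, 0, 0], "jaw": 5.5}, {"offset": [0, 0, 0.4], "delta_rot": [0, 0, 0], "jaw": 5.5}, {"offset": [0, 0, 0.5], "delta_rot": [0, 0, 0], "jaw": 5.5}, {"offset": [0, 0, 0.6], "delta_rot": [0, 0, 0], "jaw": 5.5}, {"offset": [0, 0, 0.7], "delta_rot": [0, 0, 0], "jaw": 5.5}, {"offset": [0, 0, 0.7], "delta_rot": [0, 0, 0], "jaw": 5.5}])

```text
time: 5.78
position: [0.6061, -0.1082, 0.0521]
tool_rot: [0.988, 0.152, -0.0, -0.0]
ft_force: [0.3, 0.7, 1.5]
grip_width: 0.0544
```

```bash
python3 go.py;python3 look.py 7 side
```

```text
t 5.78 tcpW mm [ -64.4 -104.7   52.1] jaw-yaw in W 0.01 F_W [0.5 0.6 1.5] grip 0.0544
```

View pics/side7z.png

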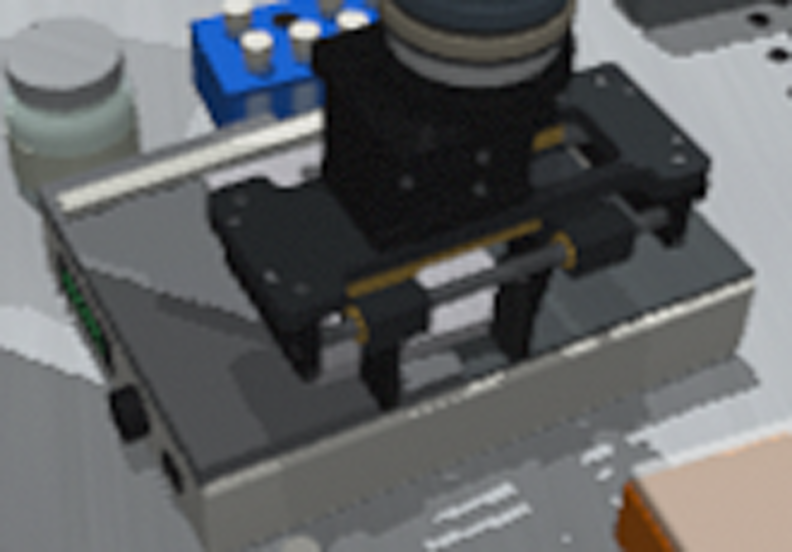

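Call:
drive_tool(plan=[{"offset": [0, 0, 0.05], "delta_rot": [0, 0, 0], "jaw": 5.5}, {"offset": [0, 0, 0.1], "delta_rot": [0, 0, 0], "jaw": 5.5}, {"offset": [0, 0, 0.15], "delta_rot": [0, 0, 0], "jaw": 5.5}, {"offset": [0, 0, 0.2], "delta_rot": [0, 0, 0], "jaw": 5.5}, {"offset": [0, 0, 0.25], "delta_rot": [0, 0, 0], "jaw": 5.5}, {"offset": [0, 0, 0.25], "delta_rot": [0, 0, 0], "jaw": 5.5}, {"offset": [0, 0, 0.25], "delta_rot": [0, 0, 0], "jaw": 5.5}, {"offset": [0, 0, 0.25], "delta_rot": [0, 0, 0], "jaw": 5.5}])

```text
time: 6.5
position: [0.6063, -0.1083, 0.0499]
tool_rot: [0.988, 0.152, -0.0, -0.0]
ft_force: [-0.8, -0.1, -0.1]
grip_width: 0.055
```

```bash
python3 go.py
```

```text
t 6.50 tcpW mm [ -64.3 -104.8   49.9] jaw-yaw in W 0.01 F_W [-0.7  0.1 -0.1] grip 0.055
```

Call:
drive_tool(plan=[{"offset": [0, -0.2, 0], "delta_rot": [0, 0, 0], "jaw": 5.5}, {"offset": [0, -0.4, 0], "delta_rot": [0, 0, 0], "jaw": 5.5}, {"offset": [0, -0.6, 0], "delta_rot": [0, 0, 0], "jaw": 5.5}, {"offset": [0, -0.8, 0], "delta_rot": [0, 0, 0], "jaw": 5.5}, {"offset": [0, -1.0, 0], "delta_rot": [0, 0, 0], "jaw": 5.5}, {"offset": [0, -1.2, 0], "delta_rot": [0, 0, 0], "jaw": 5.5}, {"offset": [0, -1.4, 0], "delta_rot": [0, 0, 0], "jaw": 5.5}, {"offset": [0, -1.6, 0], "delta_rot": [0, 0, 0], "jaw": 5.5}])

```text
time: 7.17
position: [0.6021, -0.0937, 0.0503]
tool_rot: [0.988, 0.153, 0.001, 0.001]
ft_force: [-0.2, -2.9, 1.9]
grip_width: 0.0548
```

```bash
python3 go.py; python3 look.py 8
```

```text
t 7.17 tcpW mm [-63.9 -89.6  50.3] jaw-yaw in W 0.06 F_W [-1.1 -2.7  1.9] grip 0.0548
```

View pics/side8z.png

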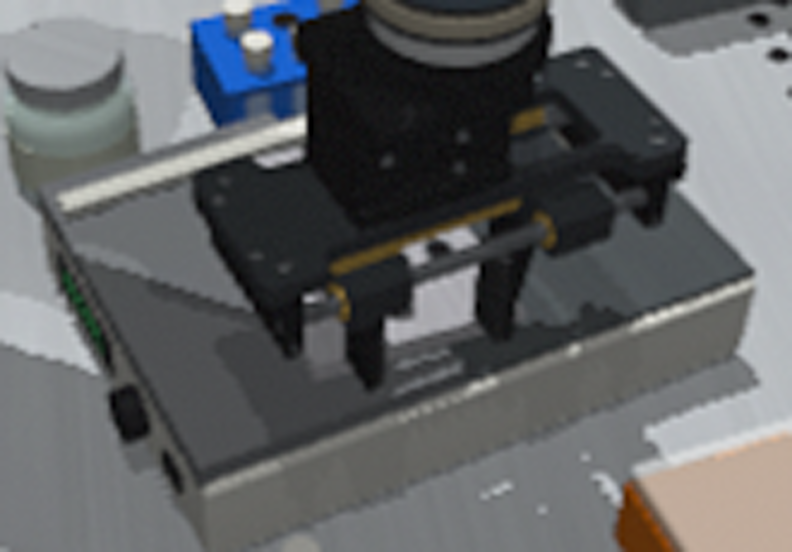

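View pics/top8z.png

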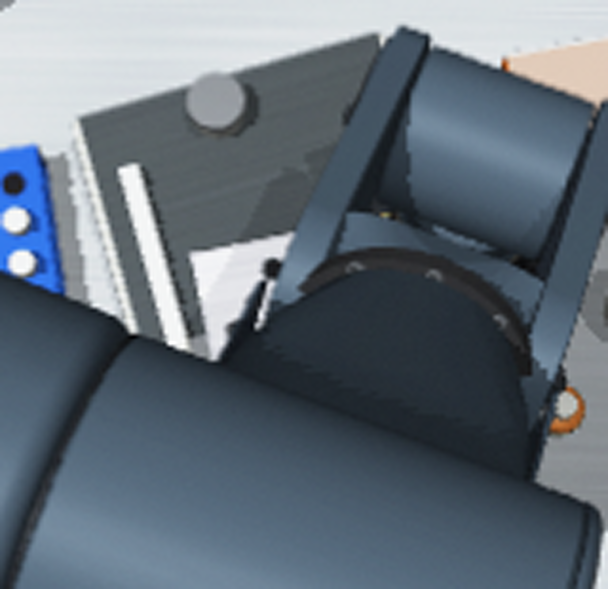

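Contact: the force is -2.7 N in y, and the plate's far-left corner has moved to about (190,250). I'll keep pushing.

Call:
drive_tool(plan=[{"offset": [0, -0.1, 0], "delta_rot": [0, 0, 0], "jaw": 5.5}, {"offset": [0, -0.2, 0], "delta_rot": [0, 0, 0], "jaw": 5.5}, {"offset": [0, -0.3, 0], "delta_rot": [0, 0, 0], "jaw": 5.5}, {"offset": [0, -0.4, 0], "delta_rot": [0, 0, 0], "jaw": 5.5}, {"offset": [0, -0.5, 0], "delta_rot": [0, 0, 0], "jaw": 5.5}, {"offset": [0, -0.6, 0], "delta_rot": [0, 0, 0], "jaw": 5.5}, {"offset": [0, -0.7, 0], "delta_rot": [0, 0, 0], "jaw": 5.5}, {"offset": [0, -0.8, 0], "delta_rot": [0, 0, 0], "jaw": 5.5}])

```text
time: 7.93
position: [0.5997, -0.0856, 0.0502]
tool_rot: [0.988, 0.152, 0.001, 0.0]
ft_force: [0.4, -4.1, 3.5]
grip_width: 0.0553
```

```bash
python3 go.py; python3 look.py 9
```

```text
t 7.93 tcpW mm [-63.8 -81.2  50.2] jaw-yaw in W -0.00 F_W [-0.9 -4.   3.5] grip 0.0553
```

View pics/side9z.png

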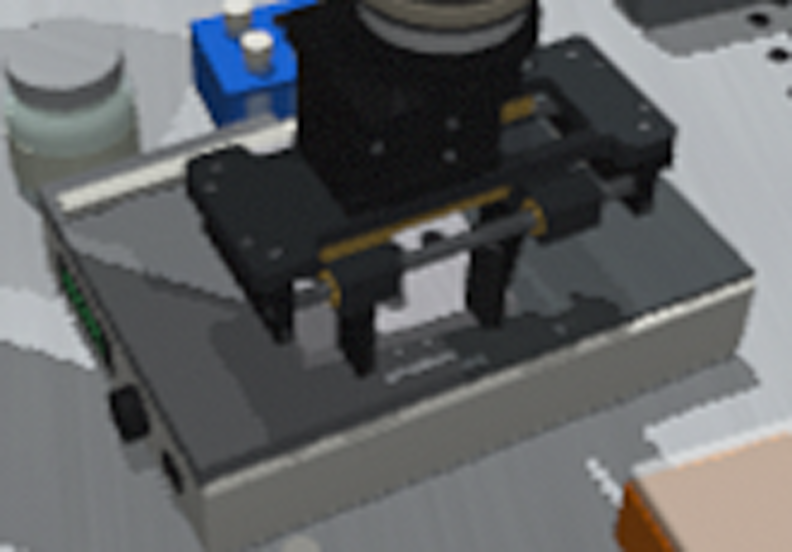

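View pics/top9z.png

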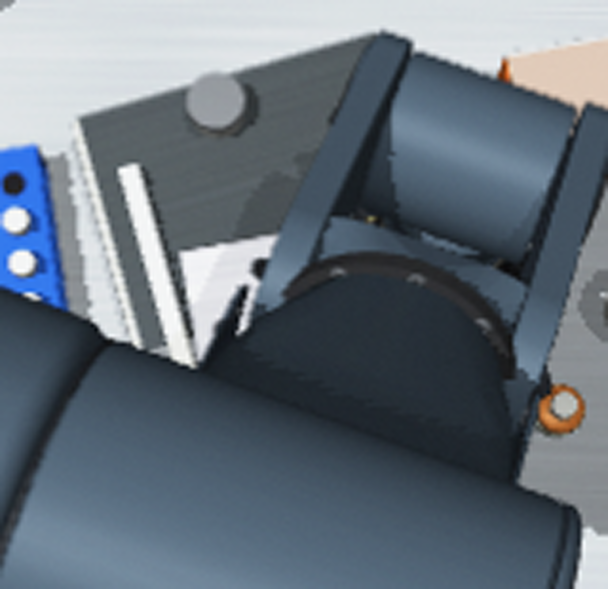

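Call:
drive_tool(plan=[{"offset": [0, -0.1, 0], "delta_rot": [0, 0, 0], "jaw": 5.5}, {"offset": [0, -0.2, 0], "delta_rot": [0, 0, 0], "jaw": 5.5}, {"offset": [0, -0.3, 0], "delta_rot": [0, 0, 0], "jaw": 5.5}, {"offset": [0, -0.4, 0], "delta_rot": [0, 0, 0], "jaw": 5.5}, {"offset": [0, -0.5, 0], "delta_rot": [0, 0, 0], "jaw": 5.5}, {"offset": [0, -0.55, 0], "delta_rot": [0, 0, 0], "jaw": 5.5}, {"offset": [0, -0.6, 0], "delta_rot": [0, 0, 0], "jaw": 5.5}, {"offset": [0, -0.6, 0], "delta_rot": [0, 0, 0], "jaw": 5.5}])

```text
time: 8.7
position: [0.5994, -0.083, 0.0503]
tool_rot: [0.988, 0.154, 0.002, 0.003]
ft_force: [2.1, -12.2, 2.0]
grip_width: 0.0551
```

```bash
python3 go.py; python3 look.py 10 top
```

```text
t 8.70 tcpW mm [-63.3 -78.6  50.3] jaw-yaw in W 0.19 F_W [ -1.6 -12.3   2. ] grip 0.0551
```

View pics/top10z.png

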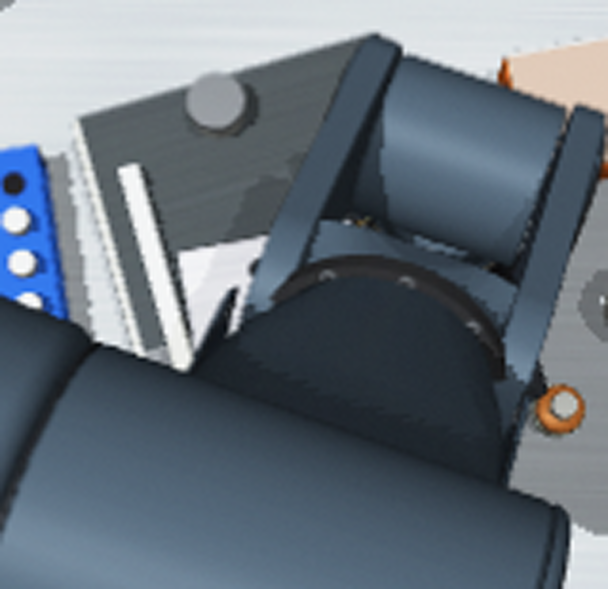

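```bash
python3 look.py 11 side
python3 - <<'E'
import cv2
a=cv2.imread("pics/side11.png")[185:240,305:385];cv2.imwrite("pics/s11zz.png",cv2.resize(a,None,fx=10,fy=10,interpolation=cv2.INTER_CUBIC))
a=cv2.imread("pics/top10.png")[140:205,265:325];cv2.imwrite("pics/t10zz.png",cv2.resize(a,None,fx=9,fy=9,interpolation=cv2.INTER_CUBIC))
E
```

```text
(no output)
```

View pics/s11zz.png

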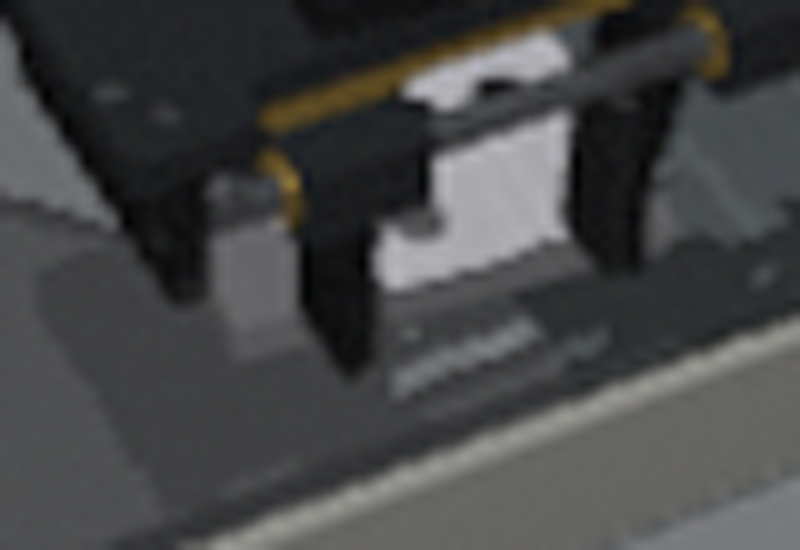

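View pics/t10zz.png

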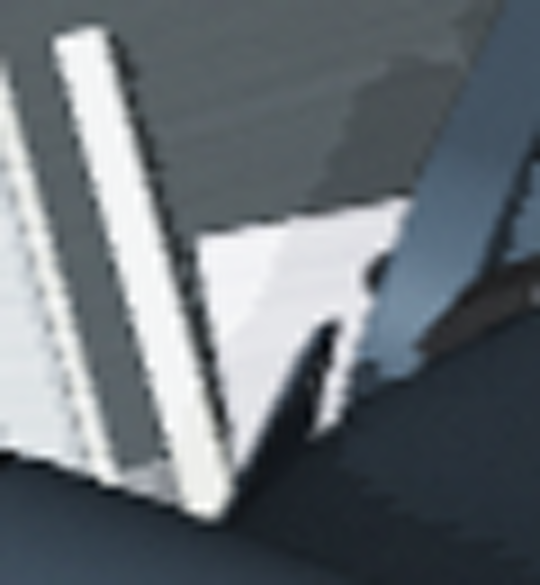

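```bash
cat >> h.py <<'E'
WP=np.array([.63606,.01102,np.radians(17.52)])
def back(n,uv,z):
    c=CAL[n];u=cv2.undistortPoints(np.array(uv,float).reshape(-1,1,2),c["K"],c["distortion"])[:,0]
    d=np.c_[u,np.ones(len(u))]@c["pose"][:3,:3].T;o=c["pose"][:3,3]
    P=o+d*((z-o[2])/d[:,2])[:,None]
    P=P-[WP[0],WP[1],0];return (tw([0,0,-WP[2]],P)*1e3).round(1)
E
python3 - <<'E'
from h import *
f=lambda p:(np.array(p)+.5)/9-.5+[265,140]
g=lambda p:(np.array(p)+.5)/10-.5+[305,185]
print("top: farleft, left edge low, front edge pt",back("top",f([[200,238],[233,455],[405,203]]),.078))
print("side bottom edge near corner, far",back("side",g([[235,358],[590,272]]),.068))
print("side top edge pts",back("side",g([[380,293],[570,240]]),.078))
print("fingertip lows z72",back("side",g([[350,378],[620,270]]),.072))
E
```

```text
top: farleft, left edge low, front edge pt [[  2.5  61.7  78. ]
 [-55.5  68.8  78. ]
 [ -3.5   7.5  78. ]]
side bottom edge near corner, far [[-113.6  -65.7   68. ]
 [ -32.5  -76.9   68. ]]
side top edge pts [[-81.4 -70.5  78. ]
 [-37.  -74.6  78. ]]
fingertip lows z72 [[-95.8 -84.7  72. ]
 [-28.5 -82.4  72. ]]
```

The plate now sits at about -7° with its near-left corner on the fence, so the side push didn't square it. I'll back off and get a clear view.

Call:
drive_tool(plan=[{"offset": [0, 0.3, 0], "delta_rot": [0, 0, 0], "jaw": 5.5}, {"offset": [0, 1.0, 0], "delta_rot": [0, 0, 0], "jaw": 5.5}, {"offset": [0, 2.0, 0], "delta_rot": [0, 0, 0], "jaw": 5.5}, {"offset": [0, 4.0, -1], "delta_rot": [0, 0, 0], "jaw": 5.5}, {"offset": [0, 7.0, -3], "delta_rot": [0, 0, 0], "jaw": 5.5}, {"offset": [0, 10, -6], "delta_rot": [0, 0, 0], "jaw": 5.5}, {"offset": [0, 13, -8], "delta_rot": [0, 0, 0], "jaw": 5.5}, {"offset": [0, 15, -10], "delta_rot": [0, 0, 0], "jaw": 5.5}])

```text
time: 9.47
position: [0.6423, -0.224, 0.15]
tool_rot: [0.988, 0.152, -0.001, -0.001]
ft_force: [1.2, 0.7, -0.6]
grip_width: 0.055
```

```bash
python3 go.py; python3 look.py 12
```

```text
t 9.47 tcpW mm [ -64.8 -226.   150. ] jaw-yaw in W -0.05 F_W [ 1.3  0.3 -0.6] grip 0.055
```

View pics/side12z.png

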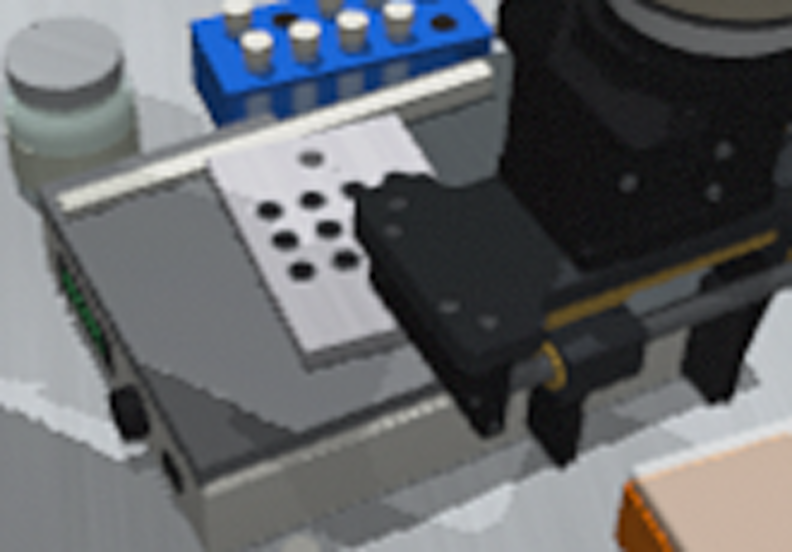

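View pics/top12z.png

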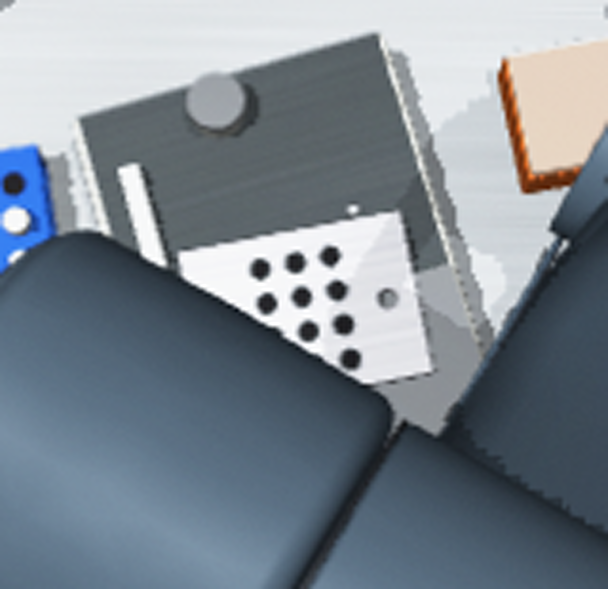

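```bash
cat > b.py <<'E'
from h import *
obs=[("top",[0,-.052,.078],tz((388,298))),("top",[-.05,-.07,.078],tz((433,372))),("side",[0,.052,.078],sz((312,158))),("side",[-.05,.07,.078],sz((209,162))),("side",[-.05,-.07,.078],sz((304,353)))]
x,r=fit(obs,[.58,-.01,.2]);w=WP
print((tw([0,0,-w[2]],[x[0]-w[0],x[1]-w[1],0])*1e3).round(1),np.degrees(x[2]-w[2]).round(2),r.round(1))
E
python3 b.py
```

```text
[[-57.6  -3.3   0. ]] -5.18 [ 0.3  0.4  0.2  0.2  0.3 -0.3 -0.6 -0.8  0.6 -0.1]
```

```bash
python3 go.py -150 0 120 -90
```

```text
t 9.57 tcpW mm [ -63.  -229.1  152.7] jaw-yaw in W -0.19 F_W [ 0.2 -0.7 -0.4] grip 0.0549
world [ 0.493  -0.0341  0.12  ]
offset cm [ -8.8  -22.89   3.13]
rot deg [-4.000e-02 -4.300e-01  8.981e+01]
```

Call:
drive_tool(plan=[{"offset": [-1.2, -2.4, 0], "delta_rot": [0, 0, 6], "jaw": 7.0}, {"offset": [-2.4, -4.8, 0], "delta_rot": [0, 0, 12], "jaw": 8.0}, {"offset": [-3.6, -7.2, 0], "delta_rot": [0, 0, 18], "jaw": 8.0}, {"offset": [-4.8, -9.6, 0], "delta_rot": [0, 0, 24], "jaw": 8.0}, {"offset": [-6, -12, 0], "delta_rot": [0, 0, 30], "jaw": 8.0}, {"offset": [-7.2, -14.4, 0], "delta_rot": [0, 0, 36], "jaw": 8.0}, {"offset": [-8.0, -17, 0], "delta_rot": [0, 0, 42], "jaw": 8.0}, {"offset": [-8.8, -19, 0], "delta_rot": [0, 0, 48], "jaw": 8.0}])

```text
time: 10.23
position: [0.4964, -0.0637, 0.1478]
tool_rot: [0.964, -0.265, -0.004, -0.001]
ft_force: [-0.7, -0.0, -0.2]
grip_width: 0.0798
```

```bash
python3 go.py -150 0 110 -90
```

```text
t 10.23 tcpW mm [-155.6  -29.2  147.8] jaw-yaw in W -48.26 F_W [-0.7  0.2 -0.2] grip 0.0798
world [ 0.493  -0.0341  0.11  ]
offset cm [-1.77 -2.36  3.8 ]
rot deg [ 0.17  0.49 41.74]
```

Call:
drive_tool(plan=[{"offset": [-0.3, -0.4, 0], "delta_rot": [0, 0, 6], "jaw": 8.0}, {"offset": [-0.6, -0.8, 0], "delta_rot": [0, 0, 12], "jaw": 8.0}, {"offset": [-0.9, -1.2, 0], "delta_rot": [0, 0, 18], "jaw": 8.0}, {"offset": [-1.2, -1.6, 1], "delta_rot": [0, 0, 24], "jaw": 8.0}, {"offset": [-1.5, -2, 2], "delta_rot": [0, 0, 30], "jaw": 8.0}, {"offset": [-1.8, -2.3, 3], "delta_rot": [0, 0, 36], "jaw": 8.0}, {"offset": [-1.8, -2.4, 3.8], "delta_rot": [0, 0, 41.7], "jaw": 8.0}, {"offset": [-1.8, -2.4, 3.8], "delta_rot": [0.2, 0.4, 41.7], "jaw": 8.0}])

```text
time: 10.9
position: [0.4941, -0.0354, 0.1089]
tool_rot: [0.808, -0.589, -0.001, 0.0]
ft_force: [0.3, 0.5, -0.5]
grip_width: 0.08
```

```bash
python3 go.py -150 0 50.5 -90; python3 look.py 13
```

```text
t 10.90 tcpW mm [-149.4   -1.6  108.9] jaw-yaw in W -89.74 F_W [ 0.4  0.4 -0.5] grip 0.08
world [ 0.493  -0.0341  0.0505]
offset cm [-0.15  0.05  5.84]
rot deg [0.06 0.06 0.26]
```

View pics/side13z.png

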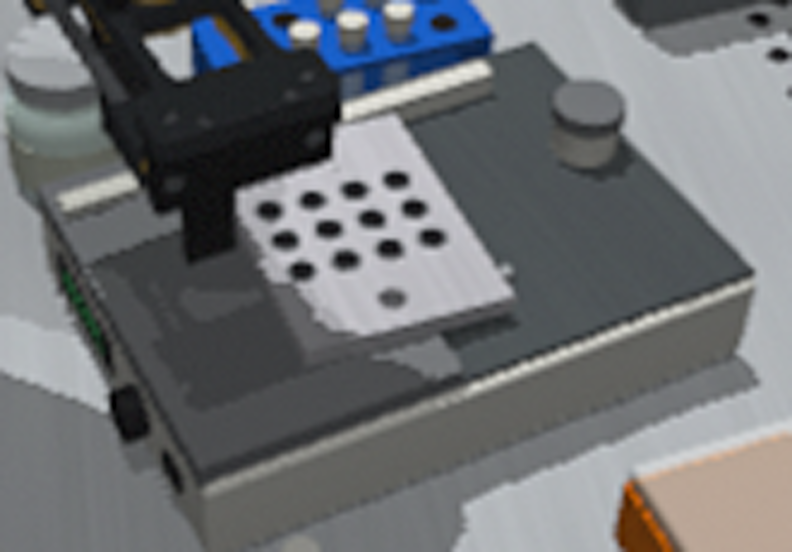

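View pics/top13z.png

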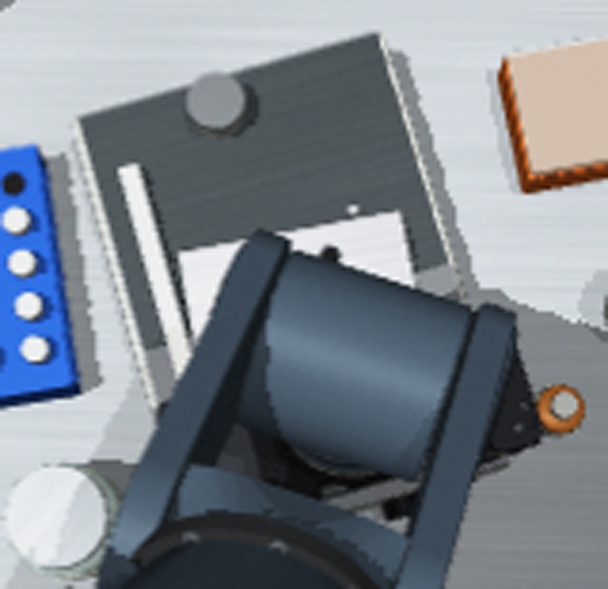

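Call:
drive_tool(plan=[{"offset": [-0.15, 0, 1], "delta_rot": [0, 0, 0.25], "jaw": 8.0}, {"offset": [-0.15, 0, 2], "delta_rot": [0, 0, 0.25], "jaw": 8.0}, {"offset": [-0.15, 0, 3], "delta_rot": [0, 0, 0.25], "jaw": 8.0}, {"offset": [-0.15, 0, 4], "delta_rot": [0, 0, 0.25], "jaw": 8.0}, {"offset": [-0.15, 0, 4.8], "delta_rot": [0, 0, 0.25], "jaw": 8.0}, {"offset": [-0.15, 0, 5.3], "delta_rot": [0, 0, 0.25], "jaw": 8.0}, {"offset": [-0.15, 0, 5.6], "delta_rot": [0, 0, 0.25], "jaw": 8.0}, {"offset": [-0.15, 0, 5.7], "delta_rot": [0, 0, 0.25], "jaw": 8.0}])

```text
time: 11.67
position: [0.4976, -0.0369, 0.0543]
tool_rot: [0.807, -0.591, 0.003, -0.001]
ft_force: [0.3, -0.7, 1.4]
grip_width: 0.0801
```

```bash
python3 go.py -130 0 50 -90; python3 look.py 14 side
```

```text
t 11.67 tcpW mm [-146.4   -4.    54.3] jaw-yaw in W -89.93 F_W [ 0.1 -0.8  1.4] grip 0.0801
world [ 0.5121 -0.0281  0.05  ]
offset cm [-0.4  -1.64  0.43]
rot deg [-0.28 -0.26  0.07]
```

View pics/side14z.png

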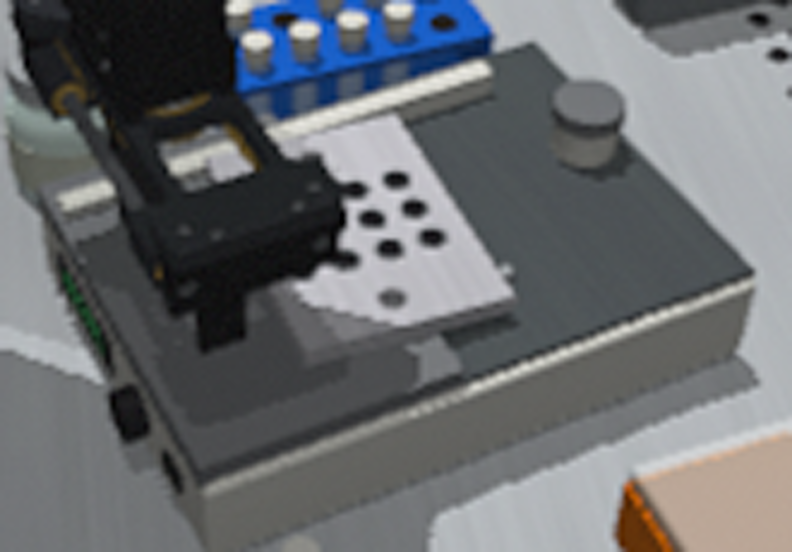

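Call:
drive_tool(plan=[{"offset": [0, 0, 0.1], "delta_rot": [0, 0, 0], "jaw": 8.0}, {"offset": [0, 0, 0.15], "delta_rot": [0, 0, 0], "jaw": 8.0}, {"offset": [0, 0, 0.2], "delta_rot": [0, 0, 0], "jaw": 8.0}, {"offset": [0, 0, 0.25], "delta_rot": [0, 0, 0], "jaw": 8.0}, {"offset": [0, 0, 0.3], "delta_rot": [0, 0, 0], "jaw": 8.0}, {"offset": [0, 0, 0.35], "delta_rot": [0, 0, 0], "jaw": 8.0}, {"offset": [0, 0, 0.4], "delta_rot": [0, 0, 0], "jaw": 8.0}, {"offset": [0, 0, 0.4], "delta_rot": [0, 0, 0], "jaw": 8.0}])

```text
time: 12.38
position: [0.4979, -0.0369, 0.0508]
tool_rot: [0.807, -0.591, 0.004, -0.001]
ft_force: [0.5, 0.5, 0.4]
grip_width: 0.0802
```

```bash
python3 go.py -130 0 50 -90
```

```text
t 12.38 tcpW mm [-146.2   -4.1   50.8] jaw-yaw in W -89.94 F_W [0.6 0.4 0.4] grip 0.0802
world [ 0.5121 -0.0281  0.05  ]
offset cm [-0.41 -1.62  0.08]
rot deg [-0.32 -0.29  0.07]
```

Call:
drive_tool(plan=[{"offset": [-0.2, -0.3, 0.05], "delta_rot": [-0.3, -0.3, 0], "jaw": 8.0}, {"offset": [-0.4, -0.6, 0.05], "delta_rot": [-0.3, -0.3, 0], "jaw": 8.0}, {"offset": [-0.4, -1, 0.05], "delta_rot": [-0.3, -0.3, 0], "jaw": 8.0}, {"offset": [-0.4, -1.4, 0.05], "delta_rot": [-0.3, -0.3, 0], "jaw": 8.0}, {"offset": [-0.4, -1.7, 0.05], "delta_rot": [-0.3, -0.3, 0], "jaw": 8.0}, {"offset": [-0.4, -2.0, 0.05], "delta_rot": [-0.3, -0.3, 0], "jaw": 8.0}, {"offset": [-0.4, -2.3, 0.05], "delta_rot": [-0.3, -0.3, 0], "jaw": 8.0}, {"offset": [-0.4, -2.6, 0.05], "delta_rot": [-0.3, -0.3, 0], "jaw": 8.0}])

```text
time: 13.05
position: [0.5209, -0.0253, 0.0503]
tool_rot: [0.807, -0.591, -0.001, 0.0]
ft_force: [-1.9, -1.4, 0.4]
grip_width: 0.0802
```

```bash
python3 go.py -115 0 50 -90; python3 look.py 15
```

```text
t 13.05 tcpW mm [-120.7   -0.    50.3] jaw-yaw in W -89.93 F_W [-2.2 -0.7  0.4] grip 0.0802
world [ 0.5264 -0.0236  0.05  ]
offset cm [-0.   -0.57  0.03]
rot deg [0.08 0.03 0.07]
```

View pics/side15z.png

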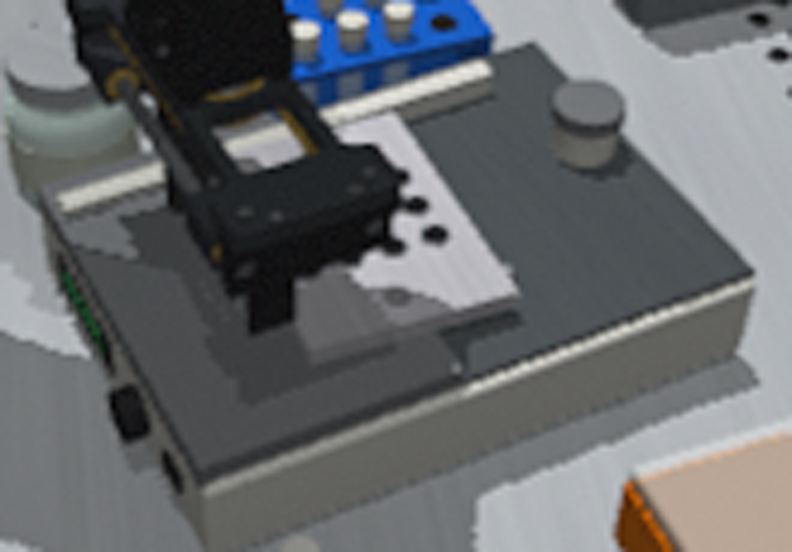

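View pics/top15z.png

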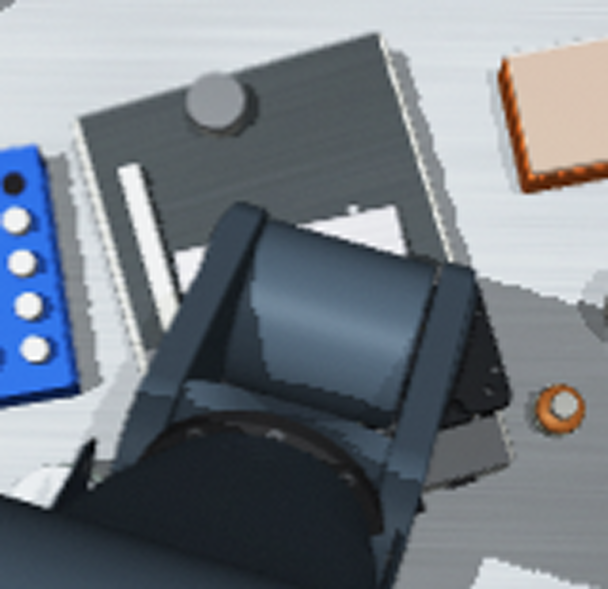

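Call:
drive_tool(plan=[{"offset": [0, -0.1, 0], "delta_rot": [0, 0, 0], "jaw": 8.0}, {"offset": [0, -0.2, 0], "delta_rot": [0, 0, 0], "jaw": 8.0}, {"offset": [0, -0.3, 0], "delta_rot": [0, 0, 0], "jaw": 8.0}, {"offset": [0, -0.4, 0], "delta_rot": [0, 0, 0], "jaw": 8.0}, {"offset": [0, -0.5, 0], "delta_rot": [0, 0, 0], "jaw": 8.0}, {"offset": [0, -0.6, 0], "delta_rot": [0, 0, 0], "jaw": 8.0}, {"offset": [0, -0.7, 0], "delta_rot": [0, 0, 0], "jaw": 8.0}, {"offset": [0, -0.8, 0], "delta_rot": [0, 0, 0], "jaw": 8.0}])

```text
time: 13.82
position: [0.5293, -0.0229, 0.0505]
tool_rot: [0.807, -0.591, 0.0, -0.0]
ft_force: [-1.7, -1.4, -0.3]
grip_width: 0.0797
```

```bash
python3 go.py -115 0 50 -90; python3 look.py 16
```

```text
t 13.82 tcpW mm [-112.    -0.2   50.5] jaw-yaw in W -89.94 F_W [-2.1 -0.8 -0.3] grip 0.0797
world [ 0.5264 -0.0236  0.05  ]
offset cm [-0.02  0.3   0.05]
rot deg [-0.03  0.01  0.06]
```

View pics/side16z.png

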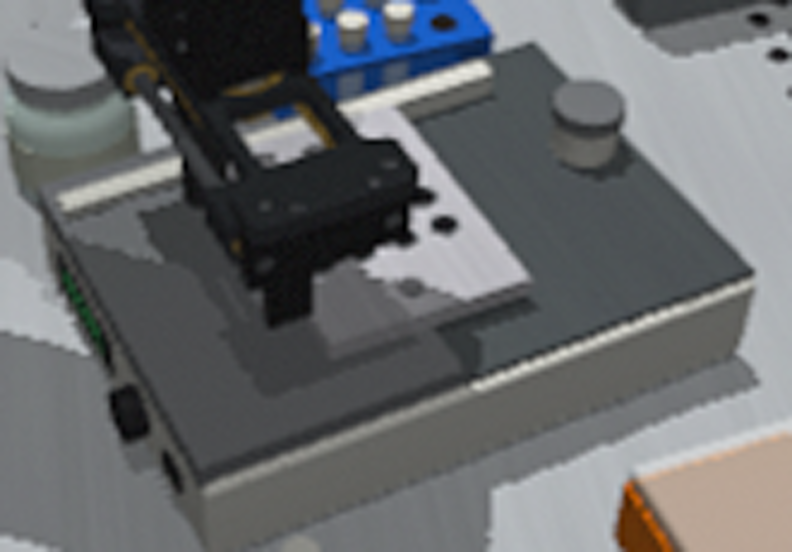

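View pics/top16z.png

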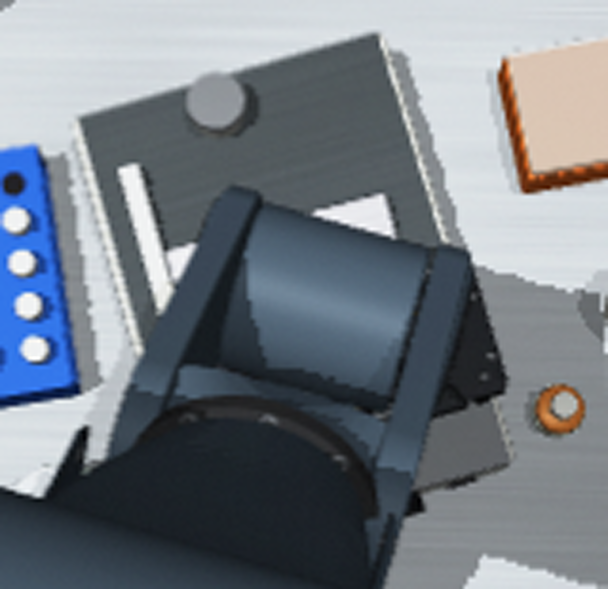

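Call:
drive_tool(plan=[{"offset": [0, -0.15, 0], "delta_rot": [0, 0, 0], "jaw": 8.0}, {"offset": [0, -0.3, 0], "delta_rot": [0, 0, 0], "jaw": 8.0}, {"offset": [0, -0.45, 0], "delta_rot": [0, 0, 0], "jaw": 8.0}, {"offset": [0, -0.6, 0], "delta_rot": [0, 0, 0], "jaw": 8.0}, {"offset": [0, -0.75, 0], "delta_rot": [0, 0, 0], "jaw": 8.0}, {"offset": [0, -0.9, 0], "delta_rot": [0, 0, 0], "jaw": 8.0}, {"offset": [0, -1.05, 0], "delta_rot": [0, 0, 0], "jaw": 8.0}, {"offset": [0, -1.2, 0], "delta_rot": [0, 0, 0], "jaw": 8.0}])

```text
time: 14.58
position: [0.5405, -0.0191, 0.0504]
tool_rot: [0.807, -0.591, -0.0, -0.0]
ft_force: [-1.8, -1.9, -0.6]
grip_width: 0.0799
```

```bash
python3 go.py -115 0 50 -90; python3 look.py 17
```

```text
t 14.58 tcpW mm [-100.2    0.    50.4] jaw-yaw in W -89.94 F_W [-2.2 -1.2 -0.6] grip 0.0799
world [ 0.5264 -0.0236  0.05  ]
offset cm [-0.    1.48  0.04]
rot deg [-0.    0.02  0.06]
```

View pics/side17z.png

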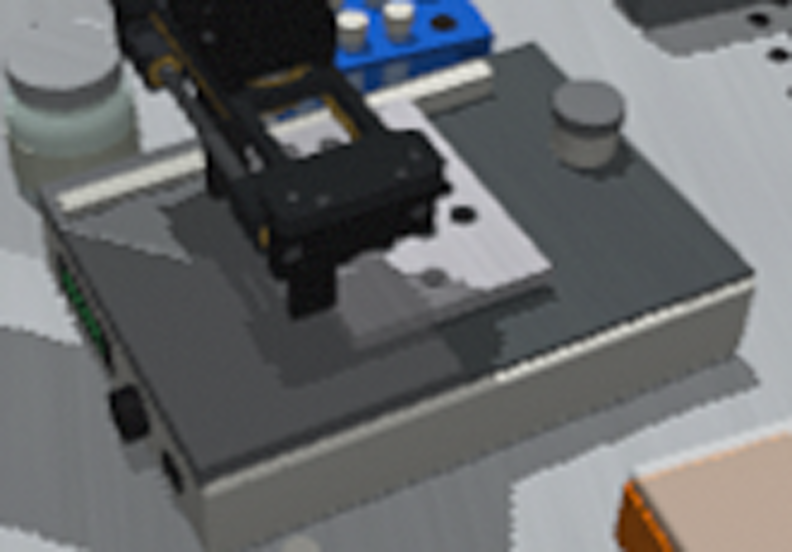

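View pics/top17z.png

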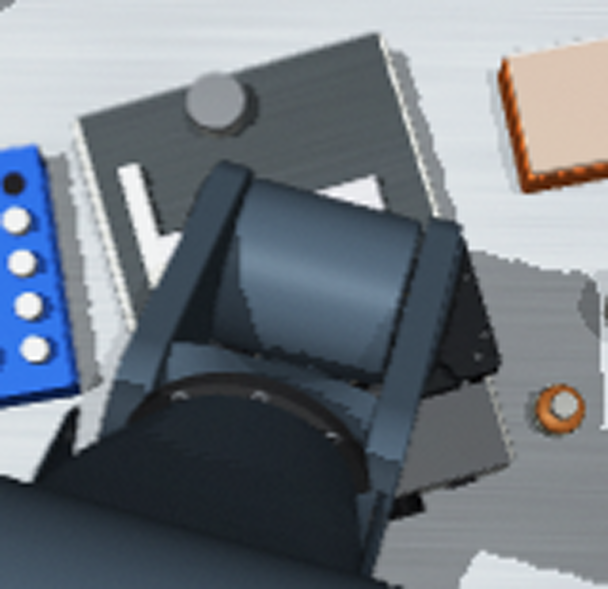

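The plate is now square: its front edge slopes 16° in the picture, the same as the housing, and its left end is on the fence. Next I push along +x.

Call:
drive_tool(plan=[{"offset": [0, -0.2, 0], "delta_rot": [0, 0, 0], "jaw": 8.0}, {"offset": [0, -0.4, 0], "delta_rot": [0, 0, 0], "jaw": 8.0}, {"offset": [0, -0.6, 0], "delta_rot": [0, 0, 0], "jaw": 8.0}, {"offset": [0, -0.8, 0], "delta_rot": [0, 0, 0], "jaw": 8.0}, {"offset": [0, -1.0, 0], "delta_rot": [0, 0, 0], "jaw": 8.0}, {"offset": [0, -1.2, 0], "delta_rot": [0, 0, 0], "jaw": 8.0}, {"offset": [0, -1.4, 0], "delta_rot": [0, 0, 0], "jaw": 8.0}, {"offset": [0, -1.6, 0], "delta_rot": [0, 0, 0], "jaw": 8.0}])

```text
time: 15.35
position: [0.5551, -0.0145, 0.0507]
tool_rot: [0.807, -0.591, -0.001, 0.0]
ft_force: [-4.2, -1.7, 6.0]
grip_width: 0.0797
```

```bash
python3 go.py -70 0 50 -90; python3 look.py 18
```

```text
t 15.35 tcpW mm [-84.9  -0.   50.7] jaw-yaw in W -89.92 F_W [-4.6 -0.4  6. ] grip 0.0797
world [ 0.5693 -0.0101  0.05  ]
offset cm [ 0.   -1.49  0.07]
rot deg [0.08 0.02 0.08]
```

View pics/side18z.png

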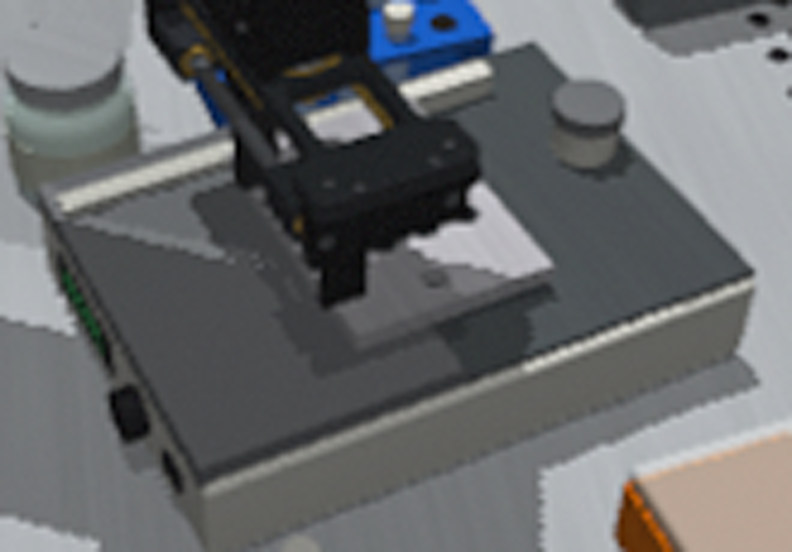

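View pics/top18z.png

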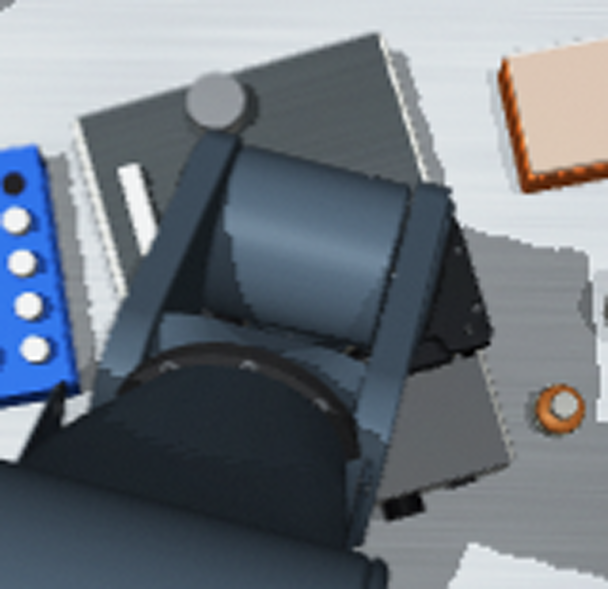

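The fingers rode up onto the plate: Fz is 6 N and the right hole is still at (434,278). So the tips were only just below the plate's top. I'll lift clear, go back and come down lower, feeling for the ledge.

Call:
drive_tool(plan=[{"offset": [0, 0, -0.5], "delta_rot": [0, 0, 0], "jaw": 8.0}, {"offset": [0, 0, -1.0], "delta_rot": [0, 0, 0], "jaw": 8.0}, {"offset": [0, 1.0, -1.0], "delta_rot": [0, 0, 0], "jaw": 8.0}, {"offset": [0, 2.0, -1.0], "delta_rot": [0, 0, 0], "jaw": 8.0}, {"offset": [0, 3.0, -1], "delta_rot": [0, 0, 0], "jaw": 8.0}, {"offset": [0, 4, -0.5], "delta_rot": [0, 0, 0], "jaw": 8.0}, {"offset": [0, 4, 0], "delta_rot": [0, 0, 0], "jaw": 8.0}, {"offset": [0, 4, 0], "delta_rot": [0, 0, 0], "jaw": 8.0}])

```text
time: 16.12
position: [0.5159, -0.0265, 0.0496]
tool_rot: [0.807, -0.591, -0.001, 0.0]
ft_force: [1.2, 0.2, 0.8]
grip_width: 0.0798
```

Call:
drive_tool(plan=[{"offset": [0, 0, 0.1], "delta_rot": [0, 0, 0], "jaw": 8.0}, {"offset": [0, 0, 0.2], "delta_rot": [0, 0, 0], "jaw": 8.0}, {"offset": [0, 0, 0.3], "delta_rot": [0, 0, 0], "jaw": 8.0}, {"offset": [0, 0, 0.35], "delta_rot": [0, 0, 0], "jaw": 8.0}, {"offset": [0, 0, 0.4], "delta_rot": [0, 0, 0], "jaw": 8.0}, {"offset": [0, 0, 0.4], "delta_rot": [0, 0, 0], "jaw": 8.0}, {"offset": [0, 0, 0.4], "delta_rot": [0, 0, 0], "jaw": 8.0}, {"offset": [0, 0, 0.4], "delta_rot": [0, 0, 0], "jaw": 8.0}])

```text
time: 16.78
position: [0.5178, -0.0265, 0.0465]
tool_rot: [0.807, -0.591, 0.0, -0.0]
ft_force: [0.1, 0.9, -0.1]
grip_width: 0.0803
```

```bash
python3 go.py; python3 look.py 19
```

```text
t 16.78 tcpW mm [-124.1   -0.2   46.5] jaw-yaw in W -89.93 F_W [ 0.4  0.9 -0.1] grip 0.0803
```

View pics/side19z.png

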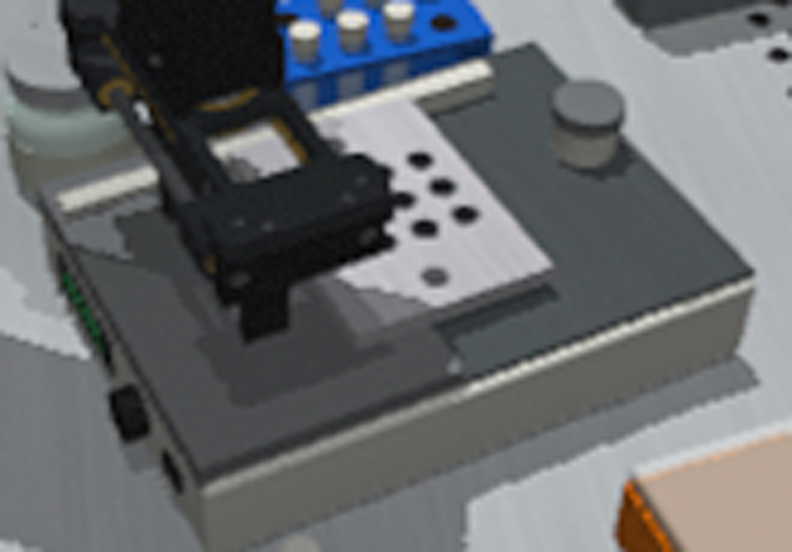

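View pics/top19z.png

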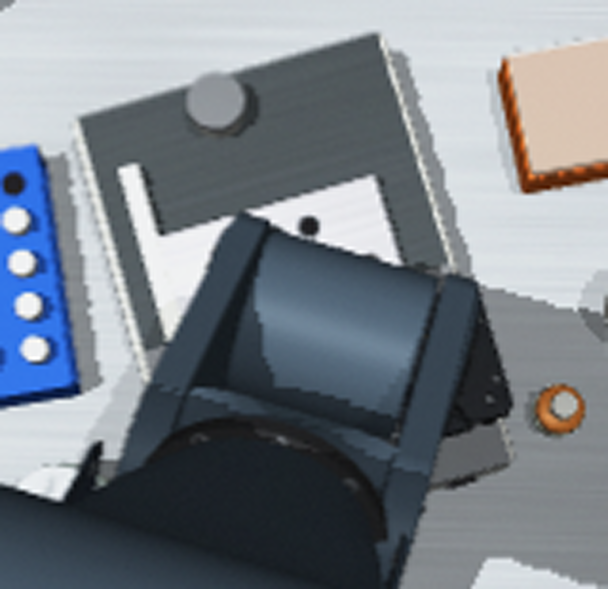

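Call:
drive_tool(plan=[{"offset": [0, 0, 0.05], "delta_rot": [0, 0, 0], "jaw": 8.0}, {"offset": [0, 0, 0.1], "delta_rot": [0, 0, 0], "jaw": 8.0}, {"offset": [0, 0, 0.15], "delta_rot": [0, 0, 0], "jaw": 8.0}, {"offset": [0, 0, 0.2], "delta_rot": [0, 0, 0], "jaw": 8.0}, {"offset": [0, 0, 0.25], "delta_rot": [0, 0, 0], "jaw": 8.0}, {"offset": [0, 0, 0.3], "delta_rot": [0, 0, 0], "jaw": 8.0}, {"offset": [0, 0, 0.3], "delta_rot": [0, 0, 0], "jaw": 8.0}, {"offset": [0, 0, 0.3], "delta_rot": [0, 0, 0], "jaw": 8.0}])

```text
time: 17.55
position: [0.5177, -0.0265, 0.0434]
tool_rot: [0.807, -0.591, 0.0, -0.0]
ft_force: [-0.3, -0.5, 0.1]
grip_width: 0.0801
```

```bash
python3 go.py
```

```text
t 17.55 tcpW mm [-124.2   -0.2   43.4] jaw-yaw in W -89.94 F_W [-0.5 -0.4  0.1] grip 0.0801
```

Call:
drive_tool(plan=[{"offset": [0, -0.4, 0], "delta_rot": [0, 0, 0], "jaw": 8.0}, {"offset": [0, -0.8, 0], "delta_rot": [0, 0, 0], "jaw": 8.0}, {"offset": [0, -1.2, 0], "delta_rot": [0, 0, 0], "jaw": 8.0}, {"offset": [0, -1.6, 0], "delta_rot": [0, 0, 0], "jaw": 8.0}, {"offset": [0, -1.9, 0], "delta_rot": [0, 0, 0], "jaw": 8.0}, {"offset": [0, -2.2, 0], "delta_rot": [0, 0, 0], "jaw": 8.0}, {"offset": [0, -2.5, 0], "delta_rot": [0, 0, 0], "jaw": 8.0}, {"offset": [0, -2.8, 0], "delta_rot": [0, 0, 0], "jaw": 8.0}])

```text
time: 18.22
position: [0.5423, -0.0185, 0.0432]
tool_rot: [0.807, -0.59, -0.002, 0.002]
ft_force: [-6.0, -5.2, 3.2]
grip_width: 0.0799
```

```bash
python3 go.py; python3 look.py 20
```

```text
t 18.22 tcpW mm [-98.3   0.   43.2] jaw-yaw in W -89.82 F_W [-7.3 -3.1  3.2] grip 0.0799
```

View pics/side20z.png

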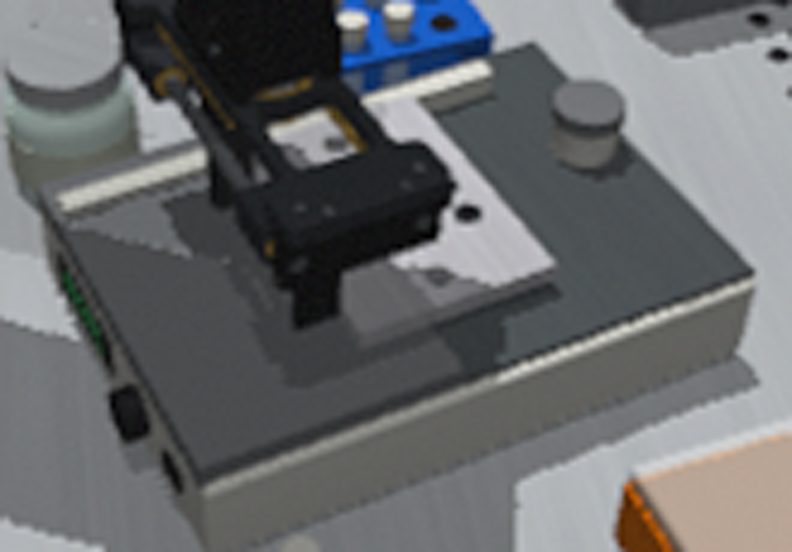

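View pics/top20z.png

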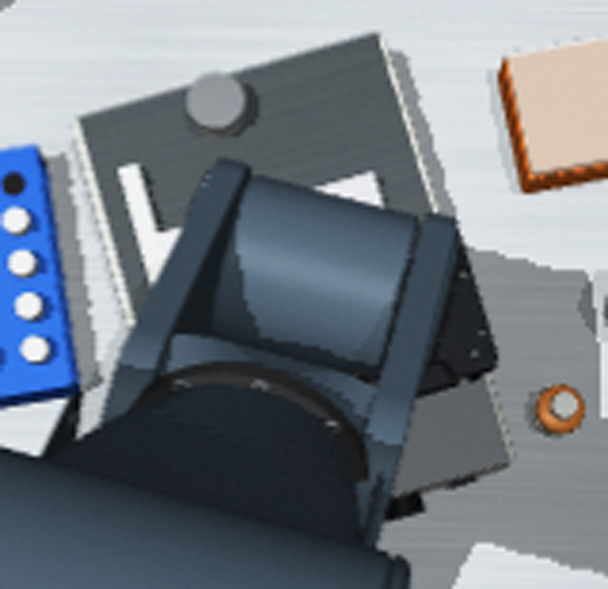

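Call:
drive_tool(plan=[{"offset": [0, -0.15, 0], "delta_rot": [0, 0, 0], "jaw": 8.0}, {"offset": [0, -0.3, 0], "delta_rot": [0, 0, 0], "jaw": 8.0}, {"offset": [0, -0.45, 0], "delta_rot": [0, 0, 0], "jaw": 8.0}, {"offset": [0, -0.6, 0], "delta_rot": [0, 0, 0], "jaw": 8.0}, {"offset": [0, -0.75, 0], "delta_rot": [0, 0, 0], "jaw": 8.0}, {"offset": [0, -0.9, 0], "delta_rot": [0, 0, 0], "jaw": 8.0}, {"offset": [0, -1.05, 0], "delta_rot": [0, 0, 0], "jaw": 8.0}, {"offset": [0, -1.2, 0], "delta_rot": [0, 0, 0], "jaw": 8.0}])

```text
time: 18.98
position: [0.5534, -0.0149, 0.0432]
tool_rot: [0.807, -0.59, -0.002, 0.002]
ft_force: [-4.0, -4.4, 3.3]
grip_width: 0.0803
```

```bash
python3 go.py; python3 look.py 21
```

```text
t 18.98 tcpW mm [-86.6   0.1  43.2] jaw-yaw in W -89.87 F_W [-5.1 -3.   3.3] grip 0.0803
```

View pics/side21z.png

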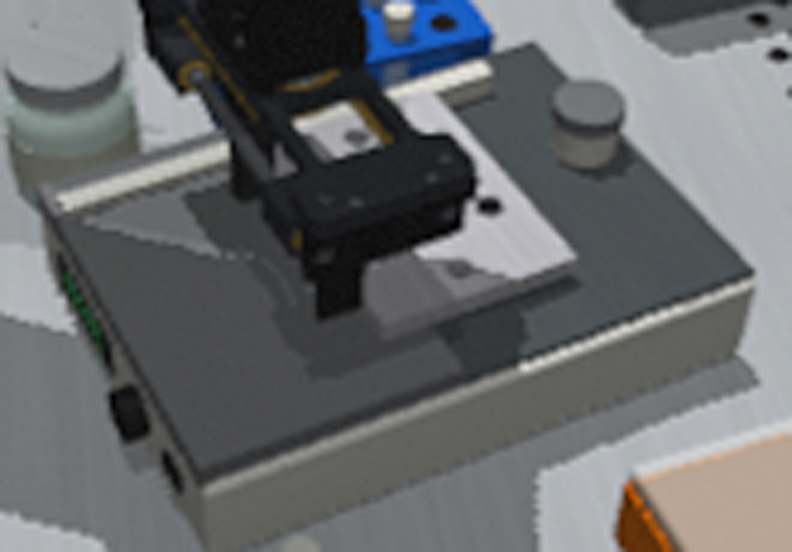

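View pics/top21z.png

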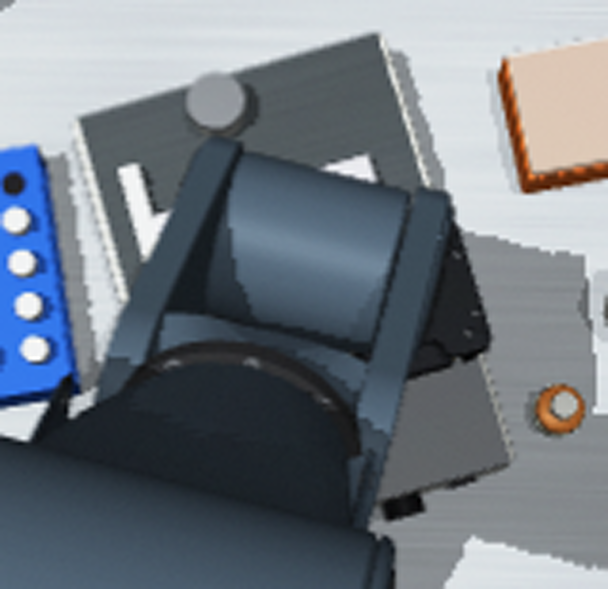

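```bash
cat > c.py <<'E'
from h import *
def pf(obs,z):
    x,r=fit([(n,[a,b,z],(tz if n=="top" else sz)(uv)) for n,a,b,uv in obs],[.62,0,.3]);w=WP
    print((tw([0,0,-w[2]],[x[0]-w[0],x[1]-w[1],0])*1e3).round(1),np.degrees(x[2]-w[2]).round(2),r.round(1))
E
python3 - <<'E'
from c import *
pf([("side",0,.052,(357,137)),("side",0,-.052,(459,269)),("side",.05,-.07,(575,261)),("top",.05,-.07,(371,156))],.078)
E
```

```text
[[-26.2  -0.1   0. ]] 0.65 [ 0.   0.1  0.7 -0.2  0.1 -0.6  0.3  1.5]
```

Call:
drive_tool(plan=[{"offset": [0, -0.15, 0], "delta_rot": [0, 0, 0], "jaw": 8.0}, {"offset": [0, -0.3, 0], "delta_rot": [0, 0, 0], "jaw": 8.0}, {"offset": [0, -0.45, 0], "delta_rot": [0, 0, 0], "jaw": 8.0}, {"offset": [0, -0.6, 0], "delta_rot": [0, 0, 0], "jaw": 8.0}, {"offset": [0, -0.75, 0], "delta_rot": [0, 0, 0], "jaw": 8.0}, {"offset": [0, -0.9, 0], "delta_rot": [0, 0, 0], "jaw": 8.0}, {"offset": [0, -1.05, 0], "delta_rot": [0, 0, 0], "jaw": 8.0}, {"offset": [0, -1.2, 0], "delta_rot": [0, 0, 0], "jaw": 8.0}])

```text
time: 19.75
position: [0.5674, -0.0106, 0.0434]
tool_rot: [0.807, -0.591, -0.0, -0.0]
ft_force: [-2.6, -1.7, -0.3]
grip_width: 0.0801
```

```bash
python3 go.py; python3 look.py 22
```

```text
t 19.75 tcpW mm [-72.    0.1  43.4] jaw-yaw in W -89.95 F_W [-3.  -0.8 -0.3] grip 0.0801
```

View pics/side22z.png

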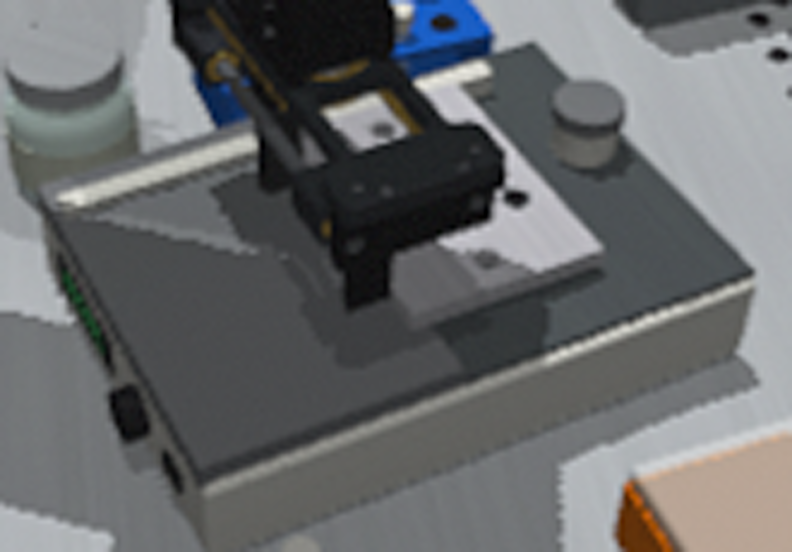

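View pics/top22z.png

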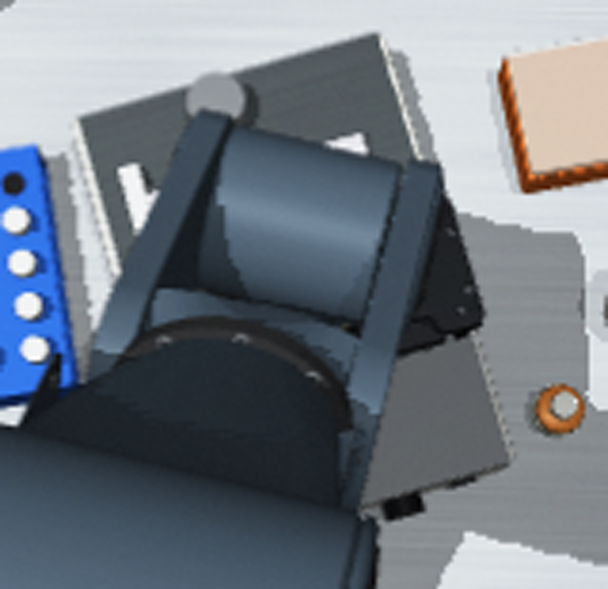

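Tracking well: centre at x ≈ -12 mm, on the fence and square. The final slow push comes next.

Call:
drive_tool(plan=[{"offset": [0, -0.15, 0], "delta_rot": [0, 0, 0], "jaw": 8.0}, {"offset": [0, -0.3, 0], "delta_rot": [0, 0, 0], "jaw": 8.0}, {"offset": [0, -0.45, 0], "delta_rot": [0, 0, 0], "jaw": 8.0}, {"offset": [0, -0.6, 0], "delta_rot": [0, 0, 0], "jaw": 8.0}, {"offset": [0, -0.7, 0], "delta_rot": [0, 0, 0], "jaw": 8.0}, {"offset": [0, -0.8, 0], "delta_rot": [0, 0, 0], "jaw": 8.0}, {"offset": [0, -0.9, 0], "delta_rot": [0, 0, 0], "jaw": 8.0}, {"offset": [0, -1.0, 0], "delta_rot": [0, 0, 0], "jaw": 8.0}])

```text
time: 20.52
position: [0.5762, -0.0081, 0.0437]
tool_rot: [0.807, -0.591, -0.0, 0.0]
ft_force: [-3.1, -2.3, 2.6]
grip_width: 0.08
```

```bash
python3 go.py; python3 look.py 23
```

```text
t 20.52 tcpW mm [-62.8  -0.2  43.7] jaw-yaw in W -89.92 F_W [-3.7 -1.2  2.6] grip 0.08
```

View pics/side23z.png

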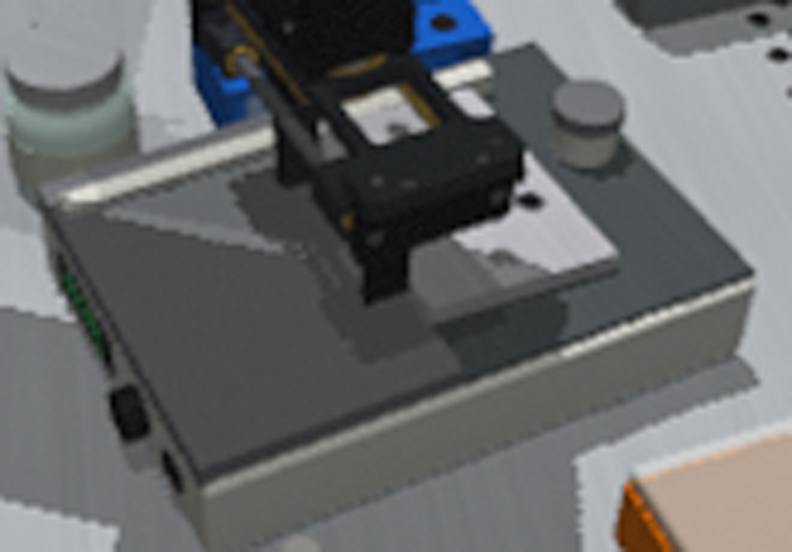

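View pics/top23z.png

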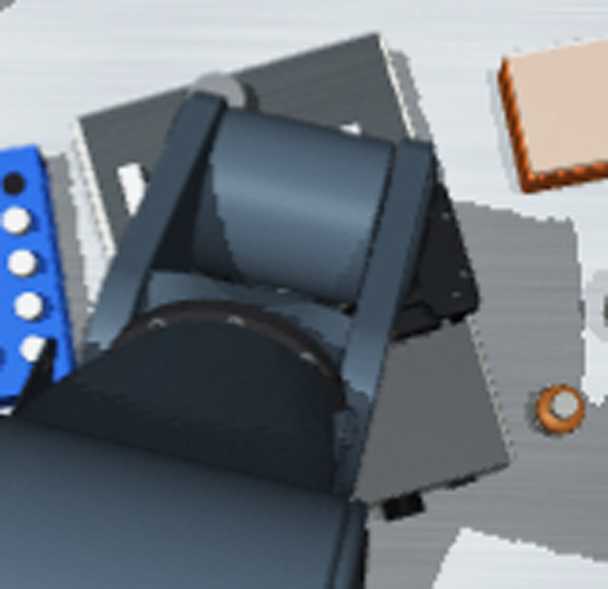

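Call:
drive_tool(plan=[{"offset": [0, -0.05, 0], "delta_rot": [0, 0, 0], "jaw": 8.0}, {"offset": [0, -0.1, 0], "delta_rot": [0, 0, 0], "jaw": 8.0}, {"offset": [0, -0.15, 0], "delta_rot": [0, 0, 0], "jaw": 8.0}, {"offset": [0, -0.2, 0], "delta_rot": [0, 0, 0], "jaw": 8.0}, {"offset": [0, -0.25, 0], "delta_rot": [0, 0, 0], "jaw": 8.0}, {"offset": [0, -0.3, 0], "delta_rot": [0, 0, 0], "jaw": 8.0}, {"offset": [0, -0.3, 0], "delta_rot": [0, 0, 0], "jaw": 8.0}, {"offset": [0, -0.3, 0], "delta_rot": [0, 0, 0], "jaw": 8.0}])

```text
time: 21.28
position: [0.5802, -0.0068, 0.0435]
tool_rot: [0.807, -0.591, 0.0, -0.0]
ft_force: [-0.8, 0.9, 0.1]
grip_width: 0.0797
```

```bash
python3 go.py; python3 look.py 24 side
```

```text
t 21.28 tcpW mm [-58.7  -0.1  43.5] jaw-yaw in W -89.94 F_W [-0.5  1.1  0.1] grip 0.0797
```

View pics/side24z.png

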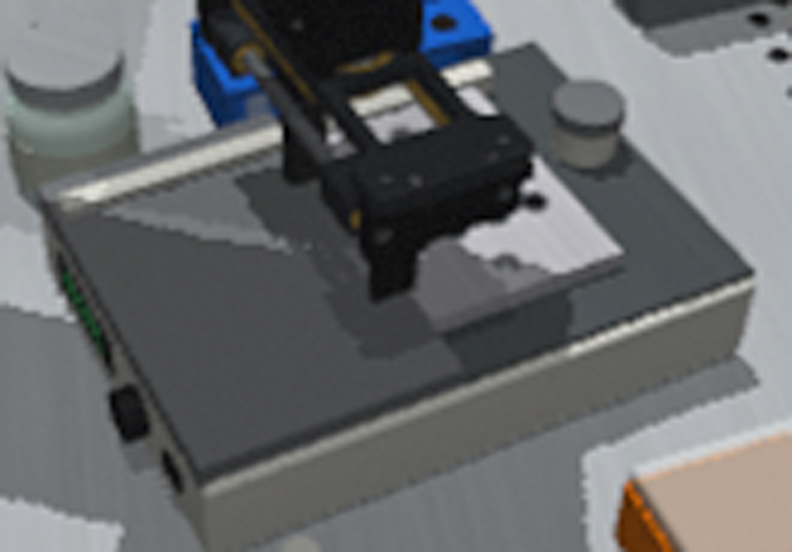

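The force has gone to zero and the right hole moved down in the picture, from (503,257) to (509,262), so the plate has probably dropped. I'll back off and check.

Call:
drive_tool(plan=[{"offset": [0, 0.4, 0], "delta_rot": [0, 0, 0], "jaw": 8.0}, {"offset": [0, 1.0, 0], "delta_rot": [0, 0, 0], "jaw": 8.0}, {"offset": [0, 1.5, -1], "delta_rot": [0, 0, 0], "jaw": 8.0}, {"offset": [0, 3, -3], "delta_rot": [0, 0, 0], "jaw": 8.0}, {"offset": [0, 5, -6], "delta_rot": [0, 0, 0], "jaw": 8.0}, {"offset": [0, 7, -9], "delta_rot": [0, 0, 0], "jaw": 8.0}, {"offset": [0, 9, -12], "delta_rot": [0, 0, 0], "jaw": 8.0}, {"offset": [0, 11, -14], "delta_rot": [0, 0, 0], "jaw": 8.0}])

```text
time: 22.0
position: [0.4742, -0.0406, 0.1864]
tool_rot: [0.807, -0.591, 0.002, -0.001]
ft_force: [0.0, -0.1, 0.6]
grip_width: 0.0793
```

```bash
python3 go.py; python3 look.py 25
```

```text
t 22.00 tcpW mm [-169.9   -0.5  186.4] jaw-yaw in W -89.94 F_W [-0.  -0.1  0.6] grip 0.0793
```

View pics/side25z.png

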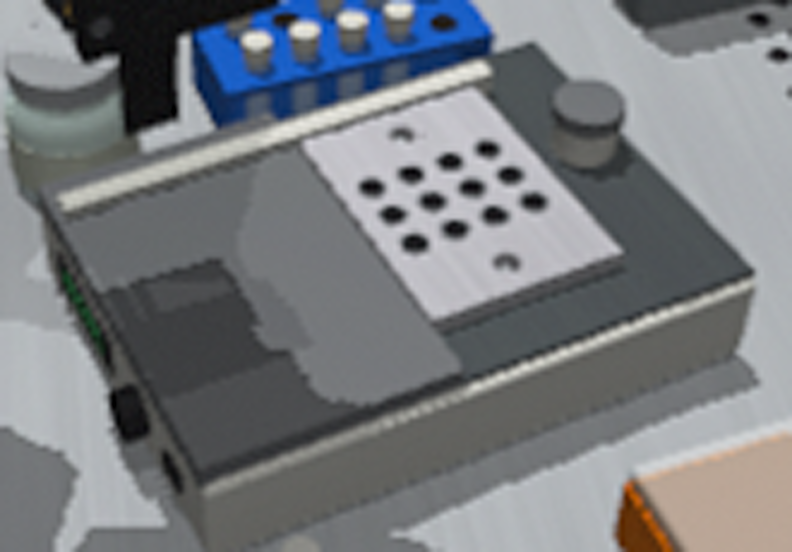

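View pics/top25z.png

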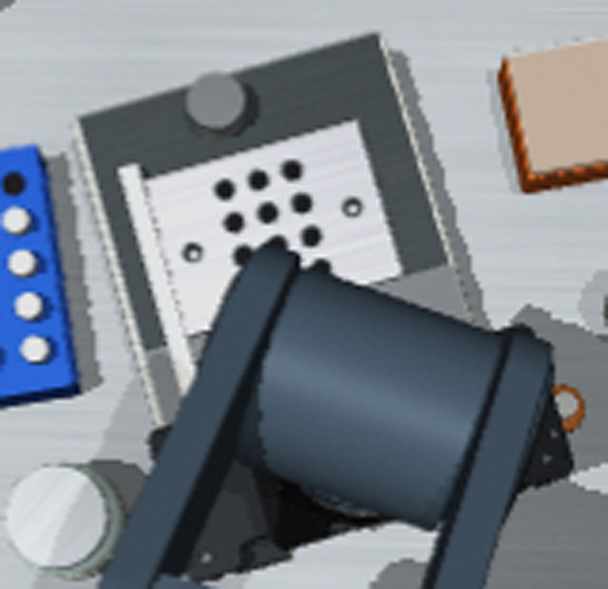

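Both holes show their pins in the top view, at (193,252) and (352,207). Now I'll check the plate's height and pose numerically.

Run:
```python
from c import *
o=[("side",0,.052,(402,134)),("side",0,-.052,(508,262)),("side",-.05,.07,(302,143)),("side",-.05,-.07,(434,322)),("side",.05,-.07,(622,252)),("top",0,-.052,(352,207)),("top",0,.052,(192,252)),("top",-.05,-.07,(402,273)),("top",.05,-.07,(358,122))]
for z in(.068,.070,.072,.074,.078):
    print(z);pf(o,z)
from ov import *
for n,c,f in(("side",(265,145,430,260),4.8),("top",(240,100,400,255),3.8)):
    overlay(cv2.imread(f"pics/{n}25.png"),n,WP,[*WP,.070],c,f,f"pics/ov25{n}.png")
```

```text
0.068
[[2.1 1.9 0. ]] 0.29 [ 0.6 -0.   0.6 -0.  -0.1 -0.3  0.6 -0.3 -0.2  0.2 -0.   0.1  0.2  0.3
  0.1  0.3 -0.3  0.9]
0.07
[[1.5 1.3 0. ]] 0.32 [ 0.5 -0.4  0.5 -0.4 -0.3 -0.6  0.6 -0.7 -0.1 -0.2  0.3  0.   0.4  0.3
  0.5  0.3  0.   0.9]
0.072
[[0.9 0.8 0. ]] 0.34 [ 0.4 -0.8  0.5 -0.8 -0.4 -1.1  0.5 -1.  -0.1 -0.6  0.6  0.   0.7  0.3
  0.8  0.3  0.3  0.8]
0.074
[[0.3 0.3 0. ]] 0.34 [ 0.3 -1.3  0.5 -1.2 -0.5 -1.5  0.4 -1.4 -0.1 -1.   0.9 -0.   0.9  0.3
  1.1  0.3  0.6  0.7]
0.078
[[-0.6 -0.3  0. ]] 0.31 [ 0.2 -2.3  0.4 -2.2 -0.7 -2.5  0.3 -2.4 -0.  -2.   1.3 -0.1  1.1  0.2
  1.5  0.3  1.   0.5]
```

View pics/ov25side.png

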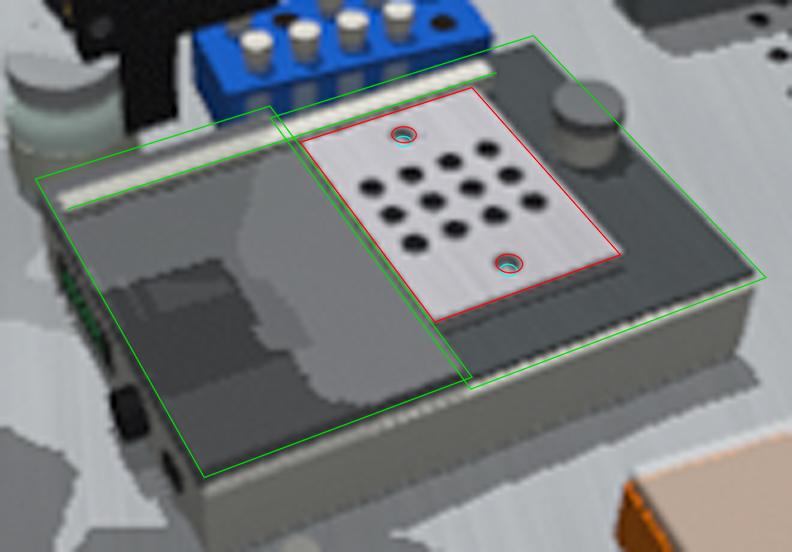

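View pics/side25.png

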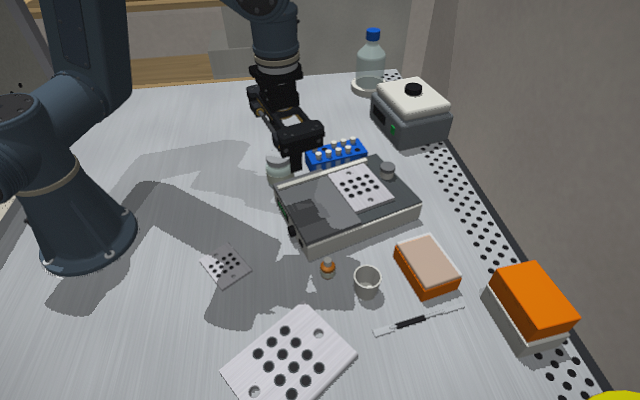

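The predicted seated outline (top at z 70 mm) lies right on the plate, and everything else is where it was. Handing in.

```bash
python3 -c "
from rig import *
print(hand_in())"
```

```text
the job is handed in; nothing more can be done
None
```

The plate is seated on both pins and the job is handed in at about 22 s; no verdict was reported. I pushed it sideways towards the left fence, squared it against its rear edge with both fingertips, then slid it along +x until it dropped.

**Last checks**
- **Height:** the fit to both pictures is best at a plate top of 68–70 mm (seated is 70, on the ledge 78). The seated outline drawn at z 70 mm matches the picture.
- **Holes and angle:** both pins show inside their holes. The fit puts the centre about 1.5 mm off in x and 1.3 mm off in y, at 0.3°, which is within my measuring error.
- **Surroundings:** the last push force fell to zero, the gripper is well clear, and nothing else looks moved.

**What went wrong on the way**
- **Fingertip height:** the fingertips sit about 27 mm higher than the reported TCP, judging by where they touched the plate top. On the first sideways pass they went over the plate without touching it.
- **Sideways push:** the next one, lower, was still too high. It turned the plate to about -5°, with a corner on the fence.
- **Riding up:** later the tips slid up onto the plate, pressing with about 6 N. I backed off and pushed again about 7 mm lower, which worked.

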